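# Set out the rail markers and clear the pegs into the tub

## Task

Unscrew the lid of the tub (anticlockwise, regripping its bar as often as it takes) and stand it on the counter, right way up and clear of the tub. Hang every rail marker from the tub astride the bar of the little rail, side by side; when all are hung, put the loose clothes pegs into the empty tub. Do not knock over the dropper bottle.

Things in the scene. Friction and masses are not known exactly. Their poses are not given: they have to be found in the camera images.
- tub: White round screw-top tub, fixed to the counter by its 160 mm foot disc. Origin on its axis at the counter top, z up. 134 mm across inside, 143 mm outside; inner floor 6 mm and rim 78 mm above the counter.
- tub_rim (a point): Centre of the tub's mouth, level with the rim. Outside the rim runs a three-start right-hand thread, 153 mm across: the lid turns easily; anticlockwise seen from above it rises 27 mm a turn (6 mm for 80 degrees, up to 1.5 mm of play). It comes free after 200 to 225 degrees, risen about 15 mm; do not pull it before.
- lid: Grey ribbed screw lid, loose, 163 mm across, about 150 g. Origin on its axis at the underside of its skirt (24 mm deep), z up; top face at z = 28 mm. Screwed home its origin is 54 mm above the counter; once free, lift it 30 mm straight up before moving aside. The counter is free for it left of the tub, round x = 0.44, y = 0.285 m.
- lid_grip (a point): Middle of the upper edge of the grip bar on the lid, 52 mm above the lid's origin. The bar is 70 mm long along the lid's x, 14 mm thick along y and 24 mm high.
- marker0: Rail marker 1 of up to 3, alike (absent ones read None from the start): a black plastic inverted U, 40 g, standing on its legs in the tub. Origin midway between the legs' lower ends, z up. Legs 42 mm long, 26 mm wide along y, 4 mm thick, 22 mm apart inside along x; crown z = 42 to 46 mm; on it a grip tab 10 mm thick along x, 22 mm along y, z = 46 to 65 mm. Half a turn about z is the same.
- marker1: Rail marker 2 of up to 3, alike (absent ones read None from the start): a black plastic inverted U, 40 g, standing on its legs in the tub. Origin midway between the legs' lower ends, z up. Legs 42 mm long, 26 mm wide along y, 4 mm thick, 22 mm apart inside along x; crown z = 42 to 46 mm; on it a grip tab 10 mm thick along x, 22 mm along y, z = 46 to 65 mm. Half a turn about z is the same.
- marker2: Rail marker 3 of up to 3, alike (absent ones read None from the start): a black plastic inverted U, 40 g, standing on its legs in the tub. Origin midway between the legs' lower ends, z up. Legs 42 mm long, 26 mm wide along y, 4 mm thick, 22 mm apart inside along x; crown z = 42 to 46 mm; on it a grip tab 10 mm thick along x, 22 mm along y, z = 46 to 65 mm. Half a turn about z is the same.
- marker0_tab (a point): Top of the grip tab of marker 1 (None if absent). In the tub the markers stand 37 mm from the tub's axis, 120 degrees apart, x axes roughly tangential: take the tab across its 10 mm, with the fingers opened to about 35 mm.
- rail: Small steel rail fixed on the counter. Origin on the counter midway between its two posts; a straight bar 10 mm in diameter runs along its y axis at z = 130 mm, between posts (14 mm thick, foot discs 70 mm across and 10 mm high) at y = -125 and +125 mm. A marker hung on it has its y axis along the bar and its origin 93 mm above the counter.
- rail_mid (a point): Middle of the rail's bar, on its axis, 130 mm above the counter.
- peg0: Wooden clothes peg 1 of up to 4 (None if absent) lying on the counter, 62 mm long along its x, 14 mm wide along y (take it across this), 9 mm high. Origin at the centre of its underside.
- peg1: Wooden clothes peg 2 of up to 4 (None if absent) lying on the counter, 62 mm long along its x, 14 mm wide along y (take it across this), 9 mm high. Origin at the centre of its underside.
- peg2: Wooden clothes peg 3 of up to 4 (None if absent) lying on the counter, 62 mm long along its x, 14 mm wide along y (take it across this), 9 mm high. Origin at the centre of its underside.
- peg3: Wooden clothes peg 4 of up to 4 (None if absent) lying on the counter, 62 mm long along its x, 14 mm wide along y (take it across this), 9 mm high. Origin at the centre of its underside.
- drop_bottle: Dropper bottle standing on the counter, 32 mm across, 90 mm high, not to be knocked over. Origin at the centre of its underside, z up.
There are look-alikes about, which are no part of the job. Leave any yellow look-alike of the lid alone.

How it is judged:
On the way, in this order (a step that is already met when the one before it is completed fails the run):
1. the lid is unscrewed and stands right way up on the counter, clear of the tub (height (world z) of lid between -0.006 and 0.006 m and angle between lid's own z axis and vertical below 0.1 rad and horizontal distance between lid and tub above 0.15 m), for 0.2 s.
2. every rail marker hangs astride the bar of the rail (x of marker0 in the frame of rail between -0.009 and 0.009 m and y of marker0 in the frame of rail between -0.115 and 0.115 m and z of marker0 in the frame of rail between 0.086 and 0.099 m and angle between each of marker0, marker1, marker2's own z axis and vertical below 0.3 rad and linear speed of each of marker0, marker1, marker2 below 0.03 m/s and x of marker1 in the frame of rail between -0.009 and 0.009 m and y of marker1 in the frame of rail between -0.115 and 0.115 m and z of marker1 in the frame of rail between 0.086 and 0.099 m and x of marker2 in the frame of rail between -0.009 and 0.009 m and y of marker2 in the frame of rail between -0.115 and 0.115 m and z of marker2 in the frame of rail between 0.086 and 0.099 m), for 0.3 s.
3. every loose peg lies in the tub (horizontal distance between each of peg0, peg1, peg2, peg3 and tub below 0.066 m and height (world z) of each of peg0, peg1, peg2, peg3 below 0.06 m), for 0.2 s.
At the end, for the whole second after the job is handed in: Lid level on the counter, axis 150 mm or more from the tub's; every marker present at rest astride the bar (origin within 9 mm of its vertical plane, 86 to 99 mm high, tilt under 0.3 rad); every peg present inside the tub; dropper bottle upright (under 0.3 rad) (all of step 1 and all of step 2 and all of step 3 and angle between drop_bottle's own z axis and vertical below 0.3 rad); the robot touches nothing.
It fails at once if the dropper bottle is knocked over (angle between drop_bottle's own z axis and vertical above 0.6 rad).
Of marker0, marker1, marker2 only 2 to 3 are there at a start; the rules pass over those that are not, and their reading is None.
Of peg0, peg1, peg2, peg3 only 3 to 4 are there at a start; the rules pass over those that are not, and their reading is None.
At some moment in a run one of peg0, peg1, peg2, peg3 may be knocked a few centimetres aside while the robot is not near it.
It also fails if it takes over 208 s, if anything falls off the work surface, if the arm or the gripper's body presses on something with over 40 N, if the wrist force passes 120 N, or if a joint passes its speed limit or range.

## Robot

A 6-joint arm with a two-finger parallel gripper is mounted at the origin on a cart in front of the work surface, level with it; the furniture and walls round the work are solid. World frame = base frame: x ahead of the robot, y to its left, z up, the work surface at z = 0. Lengths are in m, angles in rad, forces in N, time in s.
With the tool pointing down it reaches from about 0.3 to 0.875 m from the base axis. Payload 6.4 kg.
Tool frame: the origin (TCP) lies between the finger pads; the fingertips stand ctrl.tip_extent ahead of it and the grasp point (between the pads) is the TCP (ctrl.tip_extent is the distance from the TCP to the fingertips, in m); z points along the fingers, y is the line along which they close (so a half turn about z gives the same grasp; the last joint's range is limited). The gripper opens to 85 mm and grips with 20 to 120 N. Pads are 22 mm wide; open, the fingers measure 114 mm over their backs; the gripper's body (76 mm by 85 mm) begins 54 mm behind the grasp point. The pads swing forward as they close: fully open they stand 13 mm farther back than shut.
Start: joints at [-1.392, 0.181, 1.607, -0, 1.354, -0.206], TCP at [0.216, -0.533, 0.25] pointing down, gripper open.
Joint ranges: [-2.99, 2.99], [-0.89, 2.07], [0.3, 2.58], [-1.14, 4.28], [0, 2.63], [-3.12, 3.12]. Speed limits (rad/s): [2.57, 2.57, 3.01, 3.14, 3.14, 3.14].

## Interface

Orientations are given as a unit quaternion [w, x, y, z].
In Python, from bench import ctrl gives the robot as it stands.
- The arm moves only by the tool send_rows, never from a script. Its arguments are lists of equal length, an entry for each row: "dr": the turn, a rotation vector about the tool's x, y, z in units of 6 degrees (1.0 is 6 degrees), a list of three; "xyz": the shift along the tool's x, y, z in cm, a list of three; "jaw": the opening in per cent of the stroke, from 0 (shut) to 100 (fully open). In form: {"dr": [[wx, wy, wz], ...], "xyz": [[dx, dy, dz], ...], "jaw": [jaw, ...]}. A call has exactly 8 rows; each row is the pose to reach, as a shift and turn from the pose commanded when the call began, along the tool's axes at that moment; what a row does not reach only later rows make up. A row lasts 1/8 s, in which the tool goes at most 62.5 mm and 10.7 degrees, less where a joint would pass 70% of its speed; a pose out of reach is approached as far as the arm can. A call with a gripper value outside its range is refused whole. The fingers move at their own pace and stop on an object; the grip force is fixed at half the most. Time passes only in rows, so rows that repeat a pose let the fingers close, or fill a call up. It gives the time, the measured TCP pose, the force, the opening and the grip force at its end, in the units of the state.
- ctrl.get_obs(): the state, without advancing time (a new reading comes with each control period).
- ctrl.camera(name): name is "scene" or "top" or "wrist"; returns the picture (384x512x3 uint8, red, green, blue); there is no depth.
- ctrl.calibration(name): a dict with "camera_matrix" (3x3 intrinsics, pixels), "world_from_camera" (4x4, takes a point from camera to world coordinates). Camera axes: x right, y up, looking along -z (the intrinsics and any distortion apply to the point x, -y, -z); pixel columns grow to the right and rows downward; lengths in m; the calibration is good to about 2 mm. A picture is of the moment at which its call begins: read the wrist's pose just before it. calibration takes no time and is no camera call; for the wrist camera it gives the pose at the moment of the call.
- ctrl.hand_in(): hands the job in; it is judged then, once.
The state is a dict: "time_s": time; "q": joint angles; "dq": joint speeds; "joint_efforts": joint torques, N m; "eef_pos": TCP position; "eef_rot": TCP orientation; "wrist_force": force on the tool from outside, world axes, zero at the start; "torque": the same for the moment, N m; "opening": opening from 0.0 (shut) to 1.0 (fully open); "grasp_force": force on a finger pad.
Only numpy, scipy, OpenCV 4.12 (cv2) and the standard library are available. Lean on these libraries where they do the work, as an engineer would, in place of code of your own. Each camera call takes 0.05 s, during which the arm holds its last target. There are 200 camera calls.

## Working session

There is one attempt and no reset: what is moved stays moved. The work goes in short steps, Python scripts to look and compute and a tool call to move; the robot and the scene stay as the last step left them, time stands still between calls to the robot, and variables do not carry over. Pictures are saved under pics/ and viewed, at most 14 in all, crops included, and the job is handed in when it is done.

Besides the shell and the picture viewer there is one more tool, called as name(argument=value, ...) on one line, values as JSON. send_rows: Moves the arm, as the interface text tells. Its arguments: {"type":"object","properties":{"dr":{"type":"array","items":{"type":"array","items":{"type":"number"}}},"xyz":{"type":"array","items":{"type":"array","items":{"type":"number"}}},"jaw":{"type":"array","items":{"type":"number"}}},"required":["dr","xyz","jaw"]}

```bash
ls; mkdir -p pics; cat > h.py <<'E'
import numpy as np,cv2
from bench import ctrl
from scipy.spatial.transform import Rotation as R
def snap(n,f):
    c=ctrl.calibration(n); im=ctrl.camera(n)[:,:,::-1].copy(); cv2.imwrite('pics/'+f+'.png',im); np.savez('pics/'+f+'.npz',K=c['camera_matrix'],T=c['world_from_camera']); return im
def pw(f,u,v,z):
    d=np.load('pics/'+f+'.npz');K,T=d['K'],d['T']
    r=np.linalg.solve(K,[u,v,1.]); r=T[:3,:3]@np.array([r[0],-r[1],-r[2]]); o=T[:3,3]
    return o+r*(z-o[2])/r[2]
def px(f,p):
    d=np.load('pics/'+f+'.npz');K,T=d['K'],d['T']
    c=T[:3,:3].T@(np.array(p)-T[:3,3]); h=K@np.array([c[0],-c[1],-c[2]]); return h[:2]/h[2]
def crop(f,x0,y0,x1,y1,s,g):
    im=cv2.imread('pics/'+f+'.png')[y0:y1,x0:x1]; cv2.imwrite('pics/'+g+'.png',cv2.resize(im,None,fx=s,fy=s,interpolation=cv2.INTER_CUBIC))
def goto(p,yaw=None):
    """tool-frame shift (cm) and turn (6deg units) to reach p with tool down, tool y axis at world angle yaw (mod pi)"""
    o=ctrl.get_obs(); w=o['eef_rot']; A=R.from_quat([w[1],w[2],w[3],w[0]]) ; M=A.as_matrix()
    s=M.T@(np.array(p)-o['eef_pos'])*100
    cur=np.arctan2(M[1,1],M[0,1]); 
    print('t',round(o['time_s'],2),'pos',np.round(o['eef_pos'],4),'yawY',round(np.degrees(cur),1),'q6',round(o['q'][5],2),'open',round(o['opening'],3))
    out=[]
    if yaw is None: yaw=cur
    for k in(0,1,-1):
        dy=(yaw-cur+k*np.pi); dy=(dy+2*np.pi)%(4*np.pi)-2*np.pi
        c,s_=np.cos(yaw+k*np.pi),np.sin(yaw+k*np.pi)
        B=np.array([[s_,c,0],[-c,s_,0],[0,0,-1.]])
        out.append((round(np.degrees(dy)),np.round(R.from_matrix(M.T@B).as_rotvec()/np.radians(6),2)))
    print('shift',np.round(s,2),'turns',out)
E
cat > /dev/null; python3 - <<'E'
from h import *
o=ctrl.get_obs();print(o['time_s'],o['eef_pos'],o['eef_rot'],ctrl.tip_extent)
a=snap('scene','s0');b=snap('top','t0');snap('wrist','w0')
cv2.imwrite('pics/t0b.png',cv2.resize(b,(800,600),interpolation=cv2.INTER_CUBIC))
for n in('scene','top'):
    c=ctrl.calibration(n);print(c['camera_matrix'].round(1).tolist(),np.round(c['world_from_camera'],3).tolist(),c.keys())
E
```

```text
pics
0.0 [ 0.21574571 -0.53243162  0.24938727] [-8.72807170e-04  9.81546654e-01  1.91220828e-01  7.83541362e-07] 0.019
[[498.1, 0.0, 257.7], [0.0, 498.1, 189.7], [0.0, 0.0, 1.0]] [[-0.608, 0.371, -0.702, -0.427], [-0.794, -0.312, 0.522, 0.631], [-0.025, 0.874, 0.485, 0.78], [0.0, 0.0, 0.0, 1.0]] dict_keys(['camera_matrix', 'world_from_camera'])
[[391.9, 0.0, 253.2], [0.0, 391.9, 192.7], [0.0, 0.0, 1.0]] [[0.004, 0.989, -0.146, 0.388], [-1.0, 0.001, -0.021, -0.087], [-0.02, 0.146, 0.989, 1.28], [0.0, 0.0, 0.0, 1.0]] dict_keys(['camera_matrix', 'world_from_camera'])
```

View pics/t0b.png

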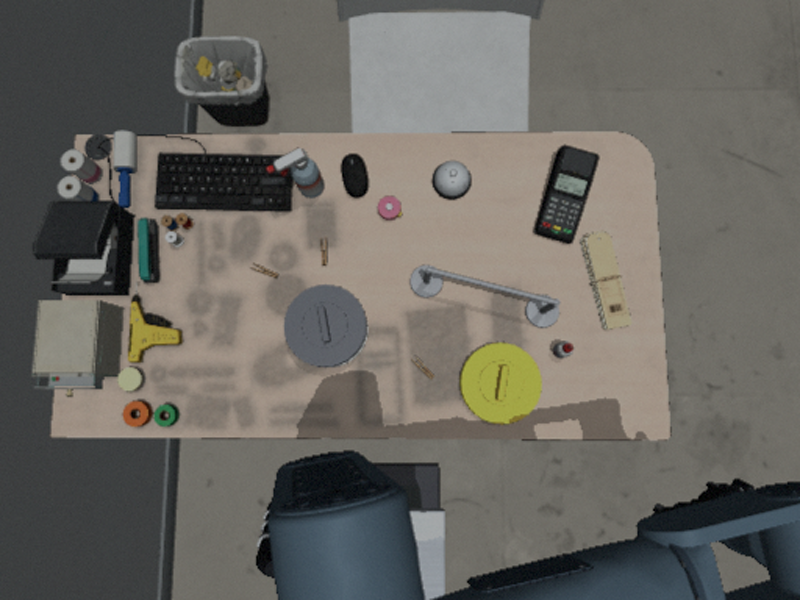

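View pics/s0.png

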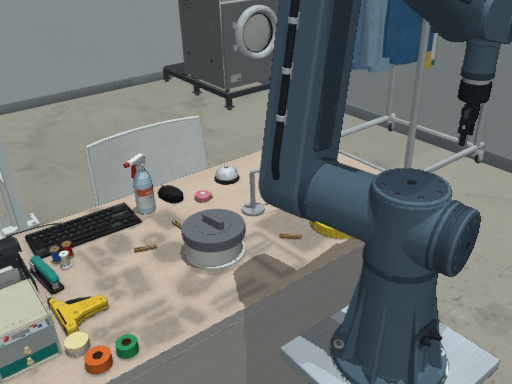

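The top view (800 px) shows the lid at (326,325) with its bar from (321,308) to (328,342). Pegs are at (324,250), (265,269) and (423,367). The rail posts are at (426,280) and (542,312), and the dropper bottle is at (563,349). The scene view agrees.

```bash
python3 - <<'E'
from h import *
s=1.5625
for n,u,v,z in [('lid',326,325,.08),('bar1',320.5,308,.106),('bar2',328.5,342,.106),('barmid',324.5,325,.106),('pegA',324,251,.009),('pegA1',324,238,.009),('pegA2',323,264,.009),('pegB',265,270,.009),('B1',252,264,.009),('B2',278,276,.009),('pegC',423,367,.009),('C1',414,357,.009),('C2',433,377,.009),('rail1',427,271,.13),('rail2',546,303,.13),('foot1',426,281,.01),('foot2',542,312,.01),('bot',563,349,.06)]:
    print(n,pw('t0',u/s,v/s,z).round(4))
im=cv2.imread('pics/t0.png'); cv2.imwrite('pics/c1.png',np.vstack([cv2.resize(im[140:290,160:380],(792,540),interpolation=cv2.INTER_CUBIC)]))
E
```

```text
lid [0.5167 0.0755 0.08  ]
bar1 [0.547  0.0834 0.106 ]
bar2 [0.481  0.0665 0.106 ]
barmid [0.5139 0.0749 0.106 ]
pegA [0.6827 0.0926 0.009 ]
pegA1 [0.7111 0.0932 0.009 ]
pegA2 [0.6544 0.0942 0.009 ]
pegB [0.6415 0.2174 0.009 ]
B1 [0.6545 0.2457 0.009 ]
B2 [0.6285 0.1893 0.009 ]
pegC [ 0.4375 -0.1174  0.009 ]
C1 [ 0.458  -0.0988  0.009 ]
C2 [ 0.4171 -0.1379  0.009 ]
rail1 [ 0.6153 -0.1226  0.13  ]
rail2 [ 0.5537 -0.3469  0.13  ]
foot1 [ 0.6176 -0.1241  0.01  ]
foot2 [ 0.5521 -0.3651  0.01  ]
bot [ 0.4718 -0.3933  0.06  ]
```

View pics/c1.png

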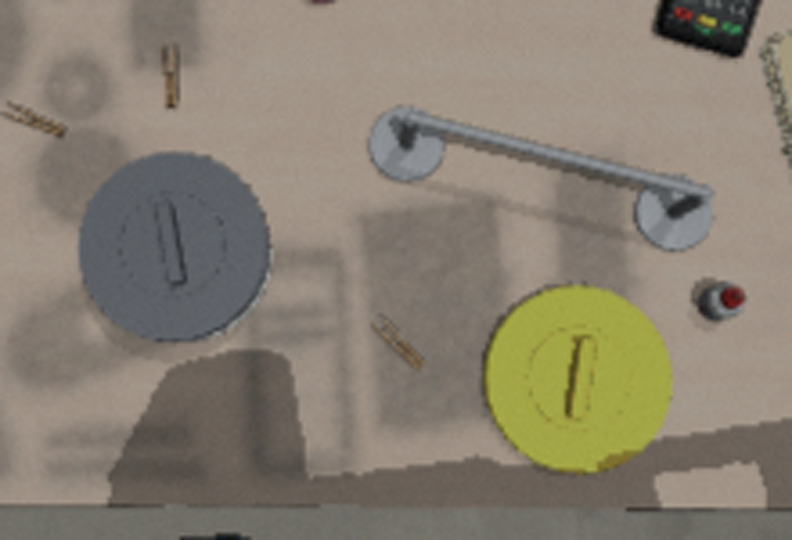

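The crop confirms three pegs, the rail, the bottle with its red cap, and the lid bar. I'll move above the lid.

```bash
python3 - <<'E'
from h import *
goto([.45,.07,.25],np.radians(-76))
c=ctrl.calibration('wrist');o=ctrl.get_obs();w=o['eef_rot'];M=R.from_quat([w[1],w[2],w[3],w[0]]).as_matrix()
T=c['world_from_camera'];print((M.T@(T[:3,3]-o['eef_pos'])).round(3),(M.T@T[:3,:3]).round(2).tolist(),c['camera_matrix'].round(0).tolist())
E
```

```text
t 0.15 pos [ 0.2158 -0.5325  0.2496] yawY -68.0 q6 -0.21 open 1.003Traceback (most recent call last):
  File "<stdin>", line 2, in <module>
  File "h.py", line 27, in goto
    out.append((round(np.degrees(dy)),np.round(R.from_matrix(M.T@B).as_rotvec()/np.radians(6),2)))
                                               ~~~~~~~~~~~~~^^^^^^^
  File "scipy/spatial/transform/_rotation.pyx", line 1143, in scipy.spatial.transform._rotation.Rotation.from_matrix
ValueError: Non-positive determinant (left-handed or null coordinate frame) in rotation matrix 0: [[-9.90148755e-01 -1.40019097e-01 -3.09805977e-04]
 [-1.40019385e-01  9.90147896e-01  1.31001400e-03]
 [-1.23326759e-04 -1.34048758e-03  9.99999094e-01]].
```

```bash
sed -i 's/\[\[s_,c,0\],\[-c,s_,0\]/[[-s_,c,0],[c,s_,0]/' h.py; python3 - <<'E'
from h import *
goto([.45,.07,.25],np.radians(-76))
c=ctrl.calibration('wrist');o=ctrl.get_obs();w=o['eef_rot'];M=R.from_quat([w[1],w[2],w[3],w[0]]).as_matrix()
T=c['world_from_camera'];print((M.T@(T[:3,3]-o['eef_pos'])).round(3),(M.T@T[:3,:3]).round(2).tolist(),c['camera_matrix'].round(0).tolist())
E
```

```text
t 0.15 pos [ 0.2158 -0.5325  0.2496] yawY -68.0 q6 -0.21 open 1.003
shift [ 4.433e+01 -4.706e+01  3.000e-02] turns [(-8, array([-0.01, -0.  ,  1.34])), (172, array([ 0.000e+00, -2.000e-02, -2.866e+01])), (-188, array([ 0.000e+00, -2.000e-02, -2.866e+01]))]
[ 0.071 -0.001 -0.123] [[0.0, 0.96, 0.28], [1.0, -0.0, -0.0], [-0.0, 0.28, -0.96]] [[320.0, 0.0, 257.0], [0.0, 320.0, 189.0], [0.0, 0.0, 1.0]]
```

send_rows(dr=[[0,0,1.3],[0,0,1.3],[0,0,1.3],[0,0,1.3],[0,0,1.3],[0,0,1.3],[0,0,1.3],[0,0,1.3]], xyz=[[44.3,-47.1,0],[44.3,-47.1,0],[44.3,-47.1,0],[44.3,-47.1,0],[44.3,-47.1,0],[44.3,-47.1,0],[44.3,-47.1,0],[44.3,-47.1,0]], jaw=[60,60,60,60,60,60,60,60])

```text
time_s: 1.15
eef_pos: [0.397, -0.0649, 0.2505]
eef_rot: [0.0, 0.992, 0.124, 0.0]
wrist_force: [1.4, -0.8, -0.7]
opening: 0.599
grasp_force: 0.0
```

```bash
python3 - <<'E'
from h import *
goto([.45,.07,.25],np.radians(-76))
E
```

```text
t 1.15 pos [ 0.397  -0.0649  0.2505] yawY -75.8 q6 0.86 open 0.599
shift [  8.45 -11.77   0.05] turns [(0, array([ 0.01, -0.01,  0.04])), (180, array([ 1.000e-02,  1.000e-02, -2.996e+01])), (-180, array([ 1.000e-02,  1.000e-02, -2.996e+01]))]
```

send_rows(dr=[[0,0,0],[0,0,0],[0,0,0],[0,0,0],[0,0,0],[0,0,0],[0,0,0],[0,0,0]], xyz=[[8.4,-11.8,0],[8.4,-11.8,0],[8.4,-11.8,0],[8.4,-11.8,0],[8.4,-11.8,0],[8.4,-11.8,0],[8.4,-11.8,0],[8.4,-11.8,0]], jaw=[60,60,60,60,60,60,60,60])

```text
time_s: 2.15
eef_pos: [0.449, 0.0677, 0.2504]
eef_rot: [0.0, 0.992, 0.123, 0.0]
wrist_force: [1.0, -0.2, 0.3]
opening: 0.602
grasp_force: 0.0
```

```bash
python3 - <<'E'
from h import *
im=snap('wrist','w1'); cv2.imwrite('pics/w1b.png',cv2.resize(im,(800,600),interpolation=cv2.INTER_CUBIC))
goto([.45,.07,.25],np.radians(-76))
E
```

```text
t 2.2 pos [0.449  0.0678 0.2504] yawY -75.8 q6 1.21 open 0.598
shift [ 0.15 -0.19  0.04] turns [(0, array([ 0.  , -0.  ,  0.03])), (180, array([  0.  ,   0.  , -29.97])), (-180, array([  0.  ,   0.  , -29.97]))]
```

View pics/w1b.png

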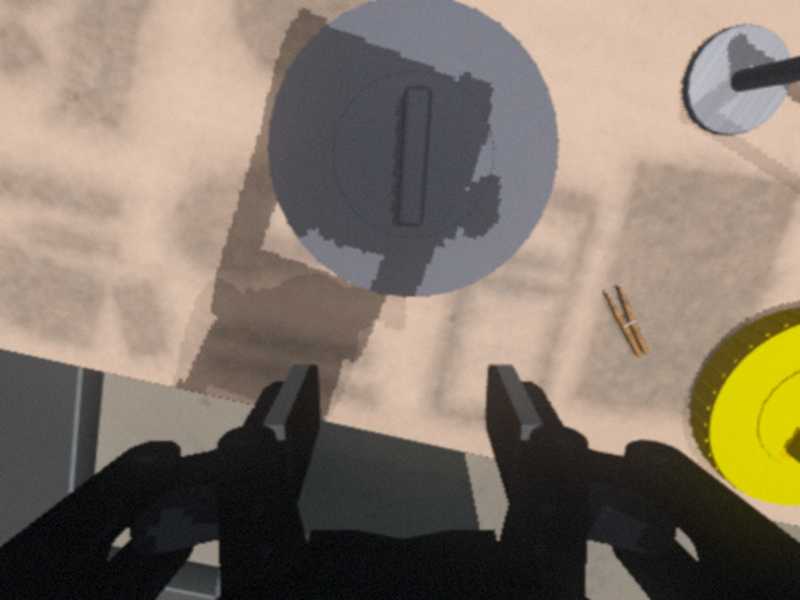

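The wrist view shows the top of the bar running from (419,87) to (410,225), with the lid disc around (413,150).

```bash
python3 - <<'E'
from h import *
s=1.5625
a=pw('w1',419.5/s,87/s,.106);b=pw('w1',410.5/s,225/s,.106)
print(a,b,(a+b)/2,np.linalg.norm(a-b),np.degrees(np.arctan2(*(a-b)[[1,0]])))
yaw=np.arctan2(*(a-b)[[1,0]])-np.pi/2
print([pw('w1',u/s,v/s,.082).round(4) for u,v in((268,148),(559,148),(412,297))])
m=(a+b)/2
goto([m[0],m[1],.106],yaw)
E
```

```text
[0.54826039 0.08488646 0.106     ] [0.4809518  0.07208928 0.106     ] [0.5146061  0.07848787 0.106     ] 0.06851433540332631 10.7649836804279
[array([0.4997, 0.1586, 0.082 ]), array([0.5396, 0.0013, 0.082 ]), array([0.4356, 0.059 , 0.082 ])]
t 2.2 pos [0.449  0.0678 0.2504] yawY -75.8 q6 1.21 open 0.598
shift [ 6.62  0.57 14.44] turns [(-3, array([ 0.  , -0.  ,  0.57])), (177, array([  0.  ,   0.  , -29.43])), (-183, array([  0.  ,   0.  , -29.43]))]
```

send_rows(dr=[[0,0,0.6],[0,0,0.6],[0,0,0.6],[0,0,0.6],[0,0,0.6],[0,0,0.6],[0,0,0.6],[0,0,0.6]], xyz=[[6.6,0.6,5],[6.6,0.6,10],[6.6,0.6,14.4],[6.6,0.6,14.4],[6.6,0.6,14.4],[6.6,0.6,14.4],[6.6,0.6,14.4],[6.6,0.6,14.4]], jaw=[60,60,60,60,0,0,0,0])

```text
time_s: 3.2
eef_pos: [0.5163, 0.0785, 0.109]
eef_rot: [0.0, 0.996, 0.093, 0.002]
wrist_force: [-1.1, -0.6, 7.9]
opening: 0.144
grasp_force: 60.9
```

```bash
python3 - <<'E'
from h import *
goto([.5146,.0785,.106],np.radians(-79.2)); o=ctrl.get_obs();print(o['grasp_force'],o['wrist_force'],o['torque'])
E
```

```text
t 3.2 pos [0.5163 0.0785 0.109 ] yawY -79.3 q6 1.31 open 0.144
shift [-0.17 -0.03  0.3 ] turns [(0, array([ 0.01, -0.04, -0.02])), (180, array([-7.000e-02, -2.000e-02,  2.997e+01])), (-180, array([-7.000e-02, -2.000e-02,  2.997e+01]))]
60.86042761802673 [-1.08692096 -0.64983874  7.93715587] [-0.03548197  0.14841226  0.01251442]
```

send_rows(dr=[[0,0,-1.5],[0,0,-3],[0,0,-4.5],[0,0,-6],[0,0,-7.5],[0,0,-9],[0,0,-10.5],[0,0,-12]], xyz=[[-0.1,0,-0.25],[-0.1,0,-0.35],[-0.1,0,-0.4],[-0.1,0,-0.45],[-0.1,0,-0.55],[-0.1,0,-0.6],[-0.1,0,-0.65],[-0.1,0,-0.75]], jaw=[0,0,0,0,0,0,0,0])

```text
time_s: 4.2
eef_pos: [0.5144, 0.0782, 0.115]
eef_rot: [0.001, 0.749, 0.662, 0.001]
wrist_force: [2.0, -2.5, -3.3]
opening: 0.147
grasp_force: 59.5
```

```bash
python3 - <<'E'
from h import *
goto([.5146,.0785,.1144]); o=ctrl.get_obs();print(o['grasp_force'],o['wrist_force'],o['torque'])
E
```

```text
t 4.2 pos [0.5144 0.0782 0.115 ] yawY -7.1 q6 0.05 open 0.147
shift [0.03 0.01 0.06] turns [(0, array([ 0.03,  0.  , -0.  ])), (180, array([ 0.  , -0.04, 30.  ])), (-180, array([ 0.  , -0.04, 30.  ]))]
59.48780536651611 [ 1.98140866 -2.5034044  -3.29316117] [-0.31605884 -0.23213471 -0.26711868]
```

send_rows(dr=[[0,0,-1.5],[0,0,-3],[0,0,-4.5],[0,0,-6],[0,0,-7.5],[0,0,-9],[0,0,-10.5],[0,0,-12]], xyz=[[0,0,-0.05],[0,0,-0.1],[0,0,-0.2],[0,0,-0.25],[0,0,-0.3],[0,0,-0.4],[0,0,-0.45],[0,0,-0.5]], jaw=[0,0,0,0,0,0,0,0])

```text
time_s: 5.2
eef_pos: [0.5139, 0.0785, 0.1199]
eef_rot: [0.001, 0.217, 0.976, 0.0]
wrist_force: [0.3, -0.2, -0.8]
opening: 0.148
grasp_force: 59.8
```

send_rows(dr=[[0,0,-1.5],[0,0,-3],[0,0,-4.5],[0,0,-6],[0,0,-7.5],[0,0,-9],[0,0,-10.5],[0,0,-12]], xyz=[[0,0,-0.05],[0,0,-0.1],[0,0,-0.2],[0,0,-0.25],[0,0,-0.3],[0,0,-0.4],[0,0,-0.45],[0,0,-0.5]], jaw=[0,0,0,0,0,0,0,0])

```text
time_s: 6.2
eef_pos: [0.5138, 0.0785, 0.1249]
eef_rot: [0.001, -0.398, 0.917, -0.0]
wrist_force: [0.0, 0.6, -2.0]
opening: 0.149
grasp_force: 59.8
```

```bash
python3 - <<'E'
from h import *
goto([.5146,.0785,.1144]); o=ctrl.get_obs();print(o['grasp_force'],o['wrist_force'],o['torque'])
E
```

```text
t 6.2 pos [0.5138 0.0785 0.1249] yawY 136.9 q6 -2.47 open 0.149
shift [-0.05 -0.05  1.05] turns [(0, array([-0.01,  0.01,  0.  ])), (180, array([-2.e-02, -2.e-02, -3.e+01])), (-180, array([-2.e-02, -2.e-02, -3.e+01]))]
59.77786302566528 [ 0.02595556  0.63218658 -1.98946142] [-0.03349262 -0.04230987 -0.0231238 ]
```

send_rows(dr=[[0,0,-1.2],[0,0,-2.4],[0,0,-3.5],[0,0,-3.5],[0,0,-3.5],[0,0,-3.5],[0,0,-3.5],[0,0,-3.5]], xyz=[[0,0,-0.05],[0,0,-0.1],[0,0,-0.15],[0,0,-0.2],[0,0,-0.4],[0,0,-0.6],[0,0,-0.8],[0,0,-1]], jaw=[0,0,0,0,0,0,0,0])

```text
time_s: 7.2
eef_pos: [0.5134, 0.0785, 0.1339]
eef_rot: [-0.0, -0.557, 0.831, 0.0]
wrist_force: [0.8, -1.1, -1.0]
opening: 0.143
grasp_force: 59.8
```

```bash
python3 - <<'E'
from h import *
snap('scene','s1')
goto([.44,.285,.19]); o=ctrl.get_obs();print(o['grasp_force'],o['wrist_force'],o['torque'])
E
```

```text
t 7.25 pos [0.5135 0.0786 0.1342] yawY 157.6 q6 -2.83 open 0.147
shift [-16.29  14.66  -5.58] turns [(0, array([-0.,  0.,  0.])), (180, array([ -0.,  -0., -30.])), (-180, array([ -0.,  -0., -30.]))]
59.75600481033325 [ 0.48893446 -0.30552422 -1.63471979] [-0.0114778   0.03652451  0.02477184]
```

send_rows(dr=[[0,0,0],[0,0,0],[0,0,0],[0,0,0],[0,0,0],[0,0,0],[0,0,0],[0,0,0]], xyz=[[0,0,-3],[0,0,-5],[-4,3.7,-5],[-8,7.4,-5],[-12,11,-5],[-16.3,14.7,-5],[-16.3,14.7,-5],[-16.3,14.7,-5]], jaw=[0,0,0,0,0,0,0,0])

```text
time_s: 8.25
eef_pos: [0.4394, 0.285, 0.1837]
eef_rot: [-0.0, -0.557, 0.83, -0.0]
wrist_force: [0.1, 0.0, -1.1]
opening: 0.145
grasp_force: 59.8
```

```bash
python3 - <<'E'
from h import *
im=snap('wrist','w2')
goto([.44,.285,.056]); o=ctrl.get_obs();print(o['grasp_force'],o['wrist_force'],o['torque'])
im=snap('top','t1'); a=cv2.resize(im[130:290,60:320],(780,480));cv2.imwrite('pics/t1b.png',a)
E
```

```text
t 8.3 pos [0.4397 0.2844 0.1837] yawY 157.6 q6 -2.4 open 0.147
shift [-0.07 -0.   12.77] turns [(0, array([-0.  , -0.01, -0.  ])), (180, array([-1.e-02,  0.e+00,  3.e+01])), (-180, array([-1.e-02,  0.e+00,  3.e+01]))]
59.78230834007263 [ 0.43243699  0.04541021 -0.89163773] [-0.0263864   0.01334501 -0.03913491]
```

View pics/t1b.png

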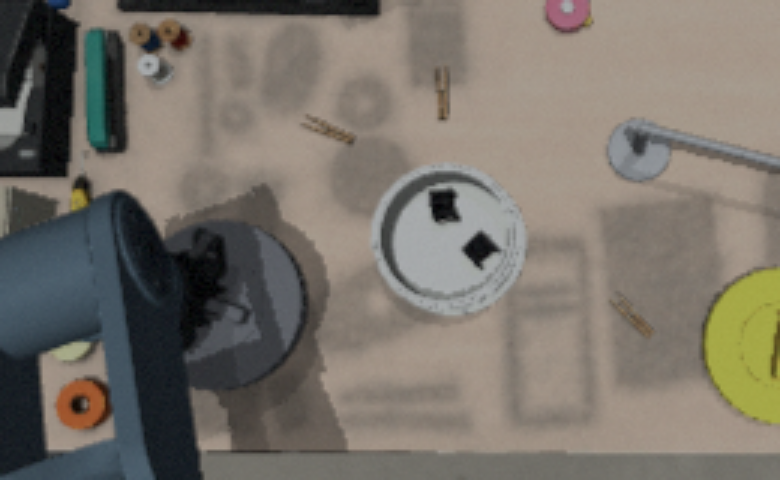

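The lid is off and held clear of the tub. Two markers are in the tub, at crop (444,205) and (482,248). I'll lower the lid.

send_rows(dr=[[0,0,0],[0,0,0],[0,0,0],[0,0,0],[0,0,0],[0,0,0],[0,0,0],[0,0,0]], xyz=[[0,0,4],[0,0,8],[0,0,11],[0,0,12],[0,0,12.5],[0,0,12.8],[0,0,12.8],[0,0,12.8]], jaw=[0,0,0,0,0,0,0,0])

```text
time_s: 9.35
eef_pos: [0.44, 0.2854, 0.0566]
eef_rot: [0.001, -0.557, 0.831, -0.0]
wrist_force: [-0.3, -0.2, -1.0]
opening: 0.148
grasp_force: 59.7
```

send_rows(dr=[[0,0,0],[0,0,0],[0,0,0],[0,0,0],[0,0,0],[0,0,0],[0,0,0],[0,0,0]], xyz=[[0,0,0],[0,0,0],[0,0,0],[0,0,0],[0,0,-6],[0,0,-12],[0,0,-18],[0,0,-20]], jaw=[25,50,60,60,60,60,60,60])

```text
time_s: 10.35
eef_pos: [0.4413, 0.2859, 0.2606]
eef_rot: [0.004, -0.557, 0.831, -0.001]
wrist_force: [0.4, 0.4, -1.1]
opening: 0.599
grasp_force: 0.0
```

```bash
python3 - <<'E'
from h import *
tc=np.array([.5146,.0785])
for u,v in((444,205),(482,248)):
    p=pw('t1',60+u/3,130+v/3,.07); print(p, p[:2]-tc)
goto([.46,.06,.25],np.radians(-76));goto([.46,.06,.25],np.radians(90))
E
```

```text
[0.54806802 0.07949608 0.07      ] [0.03346802 0.00099608]
[0.50323686 0.03915717 0.07      ] [-0.01136314 -0.03934283]
t 10.35 pos [0.4413 0.2859 0.2606] yawY 157.7 q6 -2.4 open 0.599
shift [ 20.19 -10.31   1.02] turns [(-234, array([ -0.08,  -0.03, -21.06])), (-54, array([-0.03,  0.07,  8.94])), (306, array([-0.03,  0.07,  8.94]))]
t 10.35 pos [0.4413 0.2859 0.2606] yawY 157.7 q6 -2.4 open 0.599
shift [ 20.19 -10.31   1.02] turns [(-68, array([-0.02,  0.07, 11.28])), (112, array([ -0.08,  -0.02, -18.72])), (-248, array([ -0.08,  -0.02, -18.72]))]
```

send_rows(dr=[[0,0,1.7],[0,0,3.4],[0,0,5.1],[0,0,6.8],[0,0,8.5],[0,0,10.2],[0,0,11.9],[0,0,13.6]], xyz=[[2.8,-1.9,0],[5.6,-3.8,0],[8.4,-5.7,0],[11.2,-7.6,0],[14,-9.5,0],[16.8,-11.4,0.5],[19.6,-13.3,1],[22.4,-15.3,1]], jaw=[40,40,40,40,40,40,40,40])

```text
time_s: 11.35
eef_pos: [0.4956, 0.0188, 0.2453]
eef_rot: [-0.0, 0.124, 0.992, 0.0]
wrist_force: [1.1, 0.0, 0.3]
opening: 0.399
grasp_force: 0.0
```

send_rows(dr=[[0,0,1.7],[0,0,3.4],[0,0,5.1],[0,0,6.8],[0,0,8.5],[0,0,10.2],[0,0,11.9],[0,0,15.3]], xyz=[[0,0,0],[0,0,0],[0,0,0],[0,0,0],[0,0,0],[0,0,0],[0,0,0],[0,0,0]], jaw=[40,40,40,40,40,40,40,40])

```text
time_s: 12.35
eef_pos: [0.4957, 0.0198, 0.2457]
eef_rot: [-0.0, 0.746, 0.666, -0.0]
wrist_force: [0.1, -0.7, -0.5]
opening: 0.403
grasp_force: 0.0
```

```bash
python3 - <<'E'
from h import *
im=snap('wrist','w3'); cv2.imwrite('pics/w3b.png',cv2.resize(im,(800,600),interpolation=cv2.INTER_CUBIC))
goto([.498,.021,.25],np.radians(-16))
E
```

```text
t 12.4 pos [0.4957 0.0198 0.2457] yawY -6.9 q6 -0.08 open 0.398
shift [ 0.15  0.21 -0.43] turns [(-9, array([-0.  ,  0.  ,  1.52])), (171, array([ -0.  ,  -0.  , -28.48])), (-189, array([ -0.  ,  -0.  , -28.48]))]
```

View pics/w3b.png

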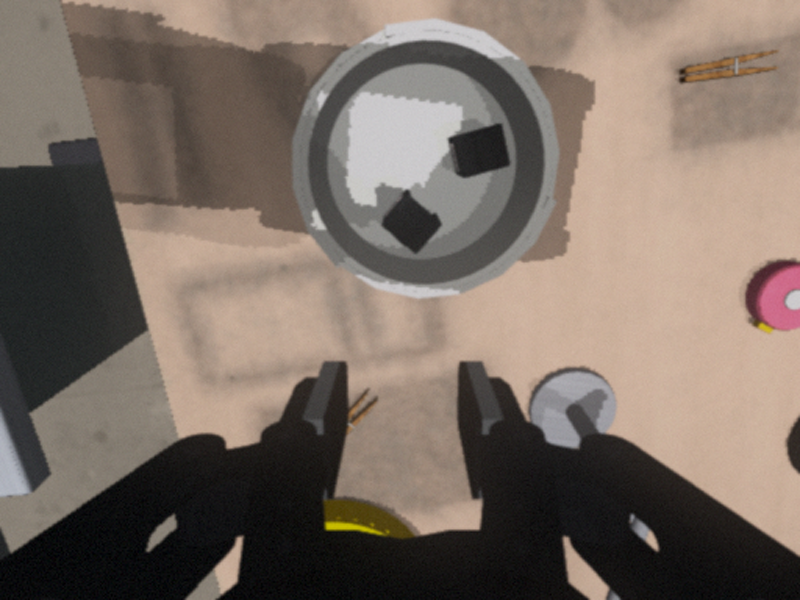

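Two markers are in the tub, at (480,151) and (412,222). I need a brightened crop to see their tabs.

```bash
python3 - <<'E'
from h import *
im=cv2.imread('pics/w3.png')[85:170,235:335].astype(float)
g=(np.clip(im/70,0,1)**.6*255).astype(np.uint8); cv2.imwrite('pics/w3c.png',cv2.resize(g,None,fx=7,fy=7,interpolation=cv2.INTER_CUBIC))
E
```

```text
(no output)
```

View pics/w3c.png

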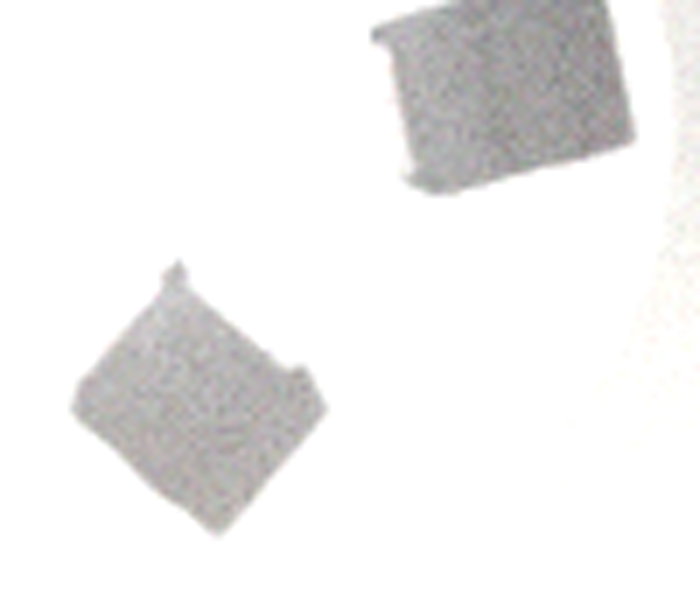

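```bash
cat > fit.py <<'E'
from h import *
from scipy.optimize import minimize,differential_evolution
B=[(-15,15,-13,13,42,46),(-15,-11,-13,13,0,42),(11,15,-13,13,0,42),(-5,5,-11,11,46,65)]
def sil(f,x,y,a,z0,box,s,shape):
    m=np.zeros(shape,np.uint8);c,q=np.cos(a),np.sin(a)
    for b in B:
        P=[]
        for i in b[:2]:
            for j in b[2:4]:
                for k in b[4:]:
                    P.append((px(f,[x+(c*i-q*j)/1e3,y+(q*i+c*j)/1e3,z0+k/1e3])-box[:2]+.5)*s-.5)
        cv2.fillConvexPoly(m,cv2.convexHull(np.round(P).astype(np.int32)),255)
    return m
def fit(f,box,x,y,a,z0,thr=55,s=6):
    g=cv2.imread('pics/'+f+'.png')[box[1]:box[3],box[0]:box[2]].max(axis=2).astype(np.float32)
    g=cv2.resize(g,None,fx=s,fy=s,interpolation=cv2.INTER_CUBIC); t=(g<thr)
    F=lambda p:(( sil(f,p[0],p[1],p[2],z0,np.array(box),s,t.shape)>0)^t).sum()/t.sum()
    best=differential_evolution(F,[(x-.012,x+.012),(y-.012,y+.012),(a-.8,a+.8)],maxiter=25,popsize=10,seed=1,tol=1e-4)
    print(f,'xy',best.x[:2].round(4),'yaw x deg',np.degrees(best.x[2]).round(1),'err',round(best.fun,3)); return best.x
E
python3 - <<'E'
from fit import *
g=cv2.imread('pics/w3.png').max(axis=2)
print([np.percentile(g[85:125,287:327],k) for k in (2,10,20,30,50,80)])
for z,u,v in((.05,480,151),(.05,412,222)): print(pw('w3',u/1.5625,v/1.5625,z))
a=fit('w3',(280,70,335,120),.548,.079,np.radians(92),.006)
b=fit('w3',(238,115,290,168),.503,.039,np.radians(-16),.006)
E
```

```text
[np.float64(29.0), np.float64(32.0), np.float64(34.0), np.float64(36.0), np.float64(57.5), np.float64(136.0)]
[0.54992227 0.08532138 0.05      ]
[0.50405537 0.04687493 0.05      ]
w3 xy [0.5506 0.0834] yaw x deg 97.8 err 0.299
w3 xy [0.5031 0.0456] yaw x deg -41.8 err 0.221
```

```bash
python3 - <<'E'
from fit import *
out=[]
for box,x,y,a in(((280,70,335,120),.549,.083,96),((238,115,290,168),.503,.045,-30)):
    for t in(42,):
        p=[fit('w3',box,x,y,np.radians(a+d),.006,t) for d in(0,90)]
    g=cv2.imread('pics/w3.png')[box[1]:box[3],box[0]:box[2]]
    g=cv2.resize(g,None,fx=6,fy=6).astype(float)
    h=np.clip(g*3,0,255).astype(np.uint8)
    for q,c in zip(p,((0,0,255),(0,160,0))):
        k,_=cv2.findContours(sil('w3',*q,.006,np.array(box),6,h.shape[:2]),0,2); cv2.drawContours(h,k,-1,c,1)
    out.append(cv2.resize(h,(390,330)))
cv2.imwrite('pics/ov.png',np.hstack(out))
E
```

```text
w3 xy [0.5501 0.0834] yaw x deg 94.4 err 0.353
w3 xy [0.5496 0.0849] yaw x deg 188.3 err 0.301
w3 xy [0.5028 0.0451] yaw x deg -19.4 err 1.03
w3 xy [0.5038 0.0455] yaw x deg 21.4 err 0.995
```

View pics/ov.png

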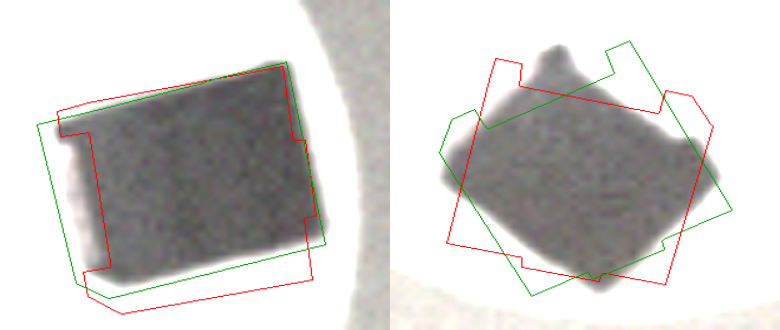

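```bash
sed -i 's/g=cv2.resize(g,None,fx=s/g=cv2.medianBlur(g,3);g=cv2.resize(g,None,fx=s/; s/F=lambda p:(( sil/F=lambda p:((sil/; s/maxiter=25,popsize=10/maxiter=60,popsize=14/; s/(a-.8,a+.8)/(a-1.6,a+1.6)/' fit.py; python3 - <<'E'
from fit import *
out=[]
for box,x,y,a in(((280,70,335,120),.549,.081,96),((238,115,290,168),.503,.043,-30)):
    p=[fit('w3',box,x,y,np.radians(a),z,58) for z in (.006,)]
    g=cv2.imread('pics/w3.png')[box[1]:box[3],box[0]:box[2]]
    h=np.clip(cv2.resize(g,None,fx=6,fy=6).astype(float)*3,0,255).astype(np.uint8)
    k,_=cv2.findContours(sil('w3',*p[0],.006,np.array(box),6,h.shape[:2]),0,2); cv2.drawContours(h,k,-1,(0,0,255),1)
    out.append(cv2.resize(h,(390,330)))
cv2.imwrite('pics/ov2.png',np.hstack(out))
E
```

```text
w3 xy [0.5506 0.0835] yaw x deg 97.2 err 0.292
w3 xy [0.5033 0.0471] yaw x deg -46.7 err 0.204
```

View pics/ov2.png

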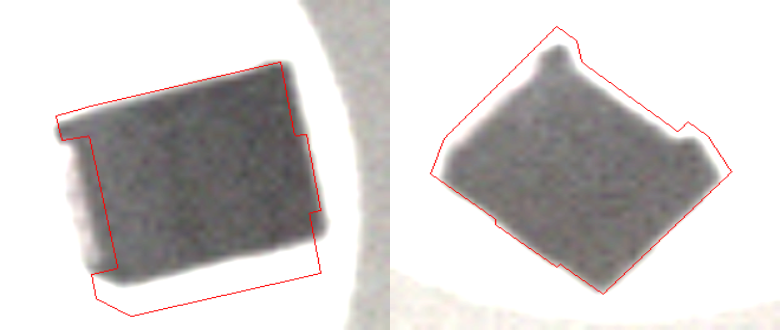

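The right marker fits well (yaw −47°). The left one is ambiguous, so I'll take a closer oblique look.

send_rows(dr=[[0,0,0],[0,0,0],[0,0,0],[0,0,0],[0,0,0],[0,0,0],[0,0,0],[0,0,0]], xyz=[[-2,1,4],[-2,2,8],[-2,2,8],[-2,2,8],[-2,2,8],[-2,2,8],[-2,2,8],[-2,2,8]], jaw=[40,40,40,40,40,40,40,40])

```text
time_s: 13.4
eef_pos: [0.5137, -0.0022, 0.1661]
eef_rot: [0.0, 0.744, 0.669, 0.0]
wrist_force: [0.1, 0.3, -0.8]
opening: 0.404
grasp_force: 0.0
```

```bash
python3 - <<'E'
from h import *
im=snap('wrist','w4'); a=np.clip(im.astype(float)/150,0,1)**.5*255
a=a[0:250,180:430]
cv2.imwrite('pics/w4b.png',cv2.resize(a.astype(np.uint8),(600,600),interpolation=cv2.INTER_CUBIC))
E
```

```text
(no output)
```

View pics/w4b.png

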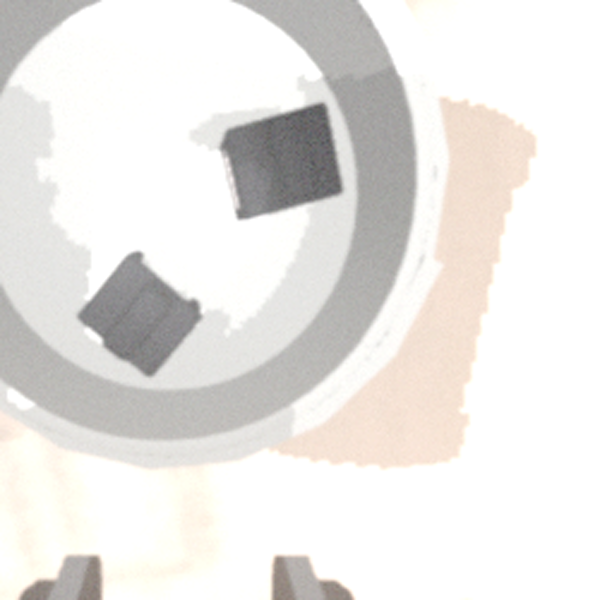

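```bash
cat >> fit.py <<'E'
def show(f,ps,z0,out,boxes,thr):
    o=[]
    for p,box in zip(ps,boxes):
        g=cv2.imread('pics/'+f+'.png')[box[1]:box[3],box[0]:box[2]]
        h=(np.clip(cv2.resize(g,None,fx=6,fy=6).astype(float)/90,0,1)**.6*255).astype(np.uint8)
        k,_=cv2.findContours(sil(f,*p,z0,np.array(box),6,h.shape[:2]),0,2); cv2.drawContours(h,k,-1,(0,0,255),1)
        o.append(cv2.resize(h,(390,390)))
    cv2.imwrite('pics/'+out+'.png',np.hstack(o))
E
python3 - <<'E'
from fit import *
bx=[(262,32,332,102),(205,95,275,165)]
p=[fit('w4',bx[0],.55,.083,np.radians(5),.006,50),fit('w4',bx[1],.504,.046,np.radians(-46),.006,50)]
show('w4',p,.006,'ov3',bx,50)
E
```

```text
w4 xy [0.5501 0.0851] yaw x deg 8.3 err 0.165
w4 xy [0.5044 0.0457] yaw x deg -48.5 err 0.343
```

View pics/ov3.png

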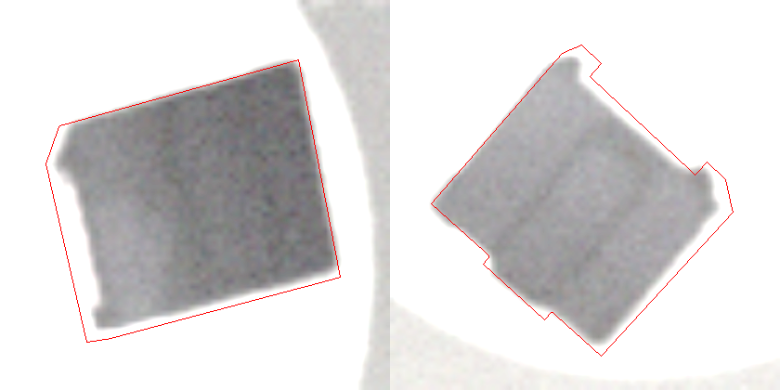

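```bash
python3 - <<'E'
from fit import *
for f,b in(('w4',(262,32,332,102)),('w3',(280,70,335,118))):
    for a in(8,98):
        import fit as ff
        g=cv2.medianBlur(cv2.imread('pics/'+f+'.png')[b[1]:b[3],b[0]:b[2]].max(axis=2).astype(np.float32),3)
        t=cv2.resize(g,None,fx=6,fy=6,interpolation=cv2.INTER_CUBIC)<55
        F=lambda p:((sil(f,p[0],p[1],p[2],.006,np.array(b),6,t.shape)>0)^t).sum()/t.sum()
        r=differential_evolution(F,[(.538,.562),(.071,.097),(np.radians(a-25),np.radians(a+25))],maxiter=60,seed=1)
        print(f,a,r.x[:2].round(4),np.degrees(r.x[2]).round(1),round(r.fun,3))
im=cv2.imread('pics/w4.png')[32:102,262:332].astype(np.float32).mean(axis=2)
im=cv2.GaussianBlur(cv2.resize(im,None,fx=8,fy=8,interpolation=cv2.INTER_CUBIC),(0,0),5)
cv2.imwrite('pics/A.png',np.clip((im-15)*9,0,255).astype(np.uint8)); print(im[100:400:40,100:450:40].round(0).astype(int))
E
```

```text
w4 8 [0.5503 0.0852] 7.8 0.149
w4 98 [0.5502 0.0844] 90.7 0.259
w3 8 [0.5504 0.0852] 8.7 0.188
w3 98 [0.5506 0.0832] 96.2 0.302
[[153 151 150 142 140 149 121  47  34]
 [125 124 115  76  33  23  24  25  24]
 [ 75  37  32  29  28  27  23  25  25]
 [ 35  38  33  31  29  31  25  25  22]
 [ 67  38  36  32  26  31  27  24  26]
 [118  43  44  33  29  30  29  27  25]
 [135  41  46  40  32  31  29  28  30]
 [184  47  45  44  33  31  31  29  29]]
```

View pics/A.png

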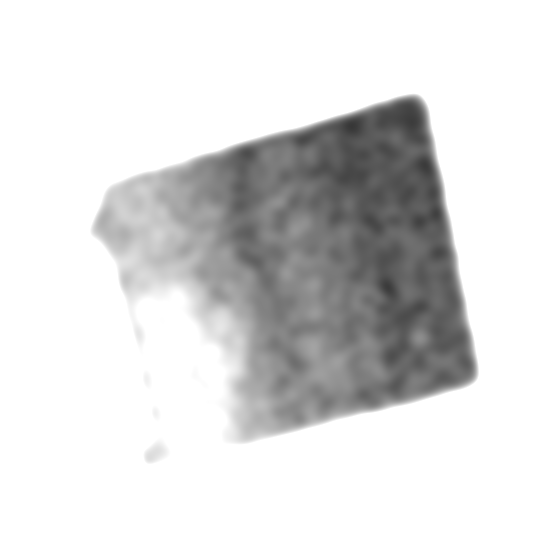

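A's tab also fits, with x radial at about 8°. I'll go for marker A with a narrow opening.

```bash
python3 - <<'E'
from h import *
goto([.5502,.0852,.073],np.radians(8))
E
```

```text
t 13.45 pos [ 0.5136 -0.0022  0.166 ] yawY -6.1 q6 -0.13 open 0.401
shift [9.08 2.71 9.3 ] turns [(14, array([ 0.  ,  0.  , -2.35])), (194, array([ 0.  , -0.  , 27.65])), (-166, array([ 0.  , -0.  , 27.65]))]
```

send_rows(dr=[[0,0,-1.2],[0,0,-2.3],[0,0,-2.3],[0,0,-2.3],[0,0,-2.3],[0,0,-2.3],[0,0,-2.3],[0,0,-2.3]], xyz=[[4.5,1.4,0],[9.1,2.7,0],[9.1,2.7,2],[9.1,2.7,4],[9.1,2.7,6],[9.1,2.7,7.5],[9.1,2.7,7.5],[9.1,2.7,7.5]], jaw=[28,28,28,28,28,28,28,28])

```text
time_s: 14.45
eef_pos: [0.5507, 0.0853, 0.0915]
eef_rot: [0.0, 0.658, 0.753, 0.0]
wrist_force: [0.8, 0.4, 0.1]
opening: 0.281
grasp_force: 0.0
```

```bash
python3 - <<'E'
from h import *
goto([.5502,.0852,.073],np.radians(8)); print(ctrl.get_obs()['wrist_force'])
im=snap('wrist','w5'); a=np.clip(im.astype(float)/120,0,1)**.5*255
cv2.imwrite('pics/w5b.png',cv2.resize(a.astype(np.uint8)[100:384,120:400],(592,600),interpolation=cv2.INTER_CUBIC))
E
```

```text
t 14.45 pos [0.5507 0.0853 0.0915] yawY 7.7 q6 -0.19 open 0.281
shift [-0.01 -0.05  1.85] turns [(0, array([ 0.01,  0.  , -0.05])), (180, array([ 0.000e+00, -1.000e-02,  2.995e+01])), (-180, array([ 0.000e+00, -1.000e-02,  2.995e+01]))]
[0.76820383 0.35465783 0.07769302]
```

View pics/w5b.png

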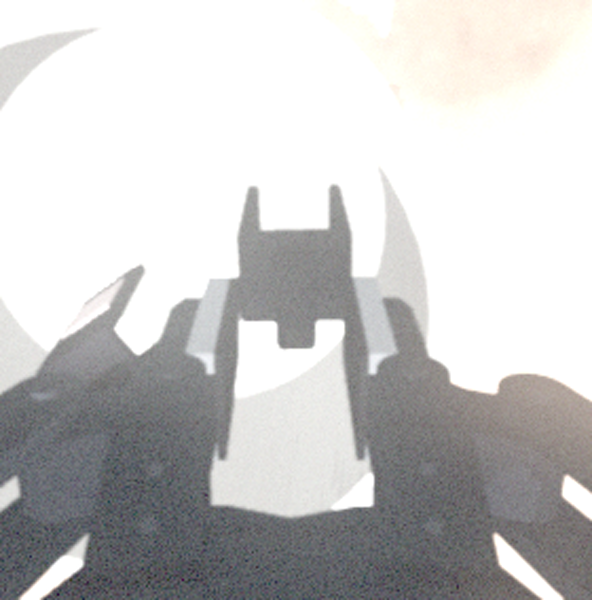

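The view shows marker A's tab centred between the fingers. I'll descend, grip and lift.

send_rows(dr=[[0,0,0],[0,0,0],[0,0,0],[0,0,0],[0,0,0],[0,0,0],[0,0,0],[0,0,0]], xyz=[[0,0,1.2],[0,0,1.8],[0,0,1.8],[0,0,1.8],[0,0,1.8],[0,0,1.8],[0,0,1.8],[0,0,-1]], jaw=[28,28,28,0,0,0,0,0])

```text
time_s: 15.5
eef_pos: [0.5481, 0.0855, 0.0989]
eef_rot: [-0.002, 0.658, 0.753, -0.002]
wrist_force: [-0.4, -0.3, -0.3]
opening: 0.098
grasp_force: 60.4
```

```bash
python3 - <<'E'
from h import *
o=ctrl.get_obs();print(o['opening'],o['grasp_force'],o['wrist_force'])
# rail: bar edges in the top picture by dark/bright profile; print refined bar line & foot centres
im=cv2.imread('pics/t0.png'); s=1.5625
for f,c,z in(('foot1',(406,145),.01),('foot2',(674,213),.01),('barA',(440,122),.135),('barB',(660,180),.135)):
    print(f,pw('t0',160+c[0]/3.6,140+c[1]/3.6,z).round(4))
g=cv2.cvtColor(im,cv2.COLOR_BGR2GRAY)
for u in(290,305,320,335): print(u,g[165:200,u].tolist())
E
```

```text
0.09770803320838306 60.381903648376465 [-0.41852762 -0.330766   -0.32537469]
foot1 [ 0.6161 -0.1246  0.01  ]
foot2 [ 0.5538 -0.3663  0.01  ]
barA [ 0.6129 -0.149   0.135 ]
barB [ 0.5646 -0.3283  0.135 ]
290 [154, 154, 152, 150, 151, 151, 152, 151, 152, 135, 124, 146, 123, 93, 96, 100, 141, 152, 152, 149, 153, 149, 151, 152, 150, 150, 149, 138, 128, 126, 128, 125, 121, 120, 118]
305 [153, 151, 150, 151, 152, 154, 153, 152, 154, 152, 150, 152, 152, 134, 127, 144, 118, 84, 94, 101, 141, 148, 150, 149, 152, 150, 151, 151, 151, 153, 149, 140, 133, 132, 132]
320 [151, 152, 151, 151, 153, 154, 154, 153, 153, 151, 151, 150, 151, 149, 151, 150, 149, 123, 130, 141, 113, 86, 79, 105, 119, 117, 119, 120, 117, 114, 117, 120, 120, 117, 117]
335 [150, 151, 151, 151, 150, 150, 152, 151, 153, 154, 151, 151, 150, 152, 149, 150, 149, 147, 146, 146, 147, 125, 135, 135, 104, 94, 96, 91, 129, 137, 138, 129, 126, 128, 122]
```

Marker A is gripped. I'll move above the rail.

```bash
python3 - <<'E'
from h import *
goto([.579,-.275,.25],np.radians(-15)); goto([.579,-.275,.099])
E
```

```text
t 15.5 pos [0.5481 0.0855 0.0989] yawY 7.7 q6 -0.19 open 0.098
shift [-36.12  -1.84 -15.13] turns [(-23, array([-0.05,  0.  ,  3.78])), (157, array([ -0.  ,  -0.07, -26.22])), (-203, array([ -0.  ,  -0.07, -26.22]))]
t 15.5 pos [0.5481 0.0855 0.0989] yawY 7.7 q6 -0.19 open 0.098
shift [-3.613e+01 -1.770e+00 -3.000e-02] turns [(0, array([-0.05, -0.01, -0.  ])), (180, array([-1.e-02,  8.e-02,  3.e+01])), (-180, array([-1.e-02,  8.e-02,  3.e+01]))]
```

send_rows(dr=[[0,0,0],[0,0,0],[0,0,0],[0,0,1],[0,0,2],[0,0,3],[0,0,3.8],[0,0,3.8]], xyz=[[0,0,-5],[0,0,-10],[0,0,-15],[-5,0,-15],[-10,-0.5,-15],[-15,-1,-15],[-20,-1,-15],[-24,-1,-15]], jaw=[0,0,0,0,0,0,0,0])

```text
time_s: 16.5
eef_pos: [0.5723, -0.1558, 0.2509]
eef_rot: [0.0, 0.794, 0.607, 0.0]
wrist_force: [0.1, 0.2, -0.6]
opening: 0.102
grasp_force: 60.5
```

```bash
python3 - <<'E'
from h import *
goto([.579,-.275,.25],np.radians(-15))
E
```

```text
t 16.5 pos [ 0.5723 -0.1558  0.2509] yawY -15.2 q6 -0.2 open 0.102
shift [-11.33   3.77   0.09] turns [(0, array([ 0.  ,  0.  , -0.03])), (180, array([ 0.  , -0.  , 29.97])), (-180, array([ 0.  , -0.  , 29.97]))]
```

send_rows(dr=[[0,0,0],[0,0,0],[0,0,0],[0,0,0],[0,0,0],[0,0,0],[0,0,0],[0,0,0]], xyz=[[-5,1.8,0],[-11.3,3.8,0],[-11.3,3.8,0],[-11.3,3.8,0],[-11.3,3.8,0],[-11.3,3.8,0],[-11.3,3.8,0],[-11.3,3.8,0]], jaw=[0,0,0,0,0,0,0,0])

```text
time_s: 17.5
eef_pos: [0.5798, -0.2723, 0.2509]
eef_rot: [0.0, 0.794, 0.608, 0.0]
wrist_force: [-1.3, -0.2, -0.5]
opening: 0.097
grasp_force: 60.5
```

```bash
python3 - <<'E'
from h import *
goto([.579,-.275,.25],np.radians(-15))
im=snap('wrist','w6'); cv2.imwrite('pics/w6b.png',cv2.resize(im,(800,600),interpolation=cv2.INTER_CUBIC))
E
```

```text
t 17.5 pos [ 0.5798 -0.2723  0.2509] yawY -15.1 q6 -0.36 open 0.097
shift [-0.28 -0.01  0.09] turns [(0, array([ 0.  ,  0.  , -0.01])), (180, array([ 0.  , -0.  , 29.99])), (-180, array([ 0.  , -0.  , 29.99]))]
```

View pics/w6b.png

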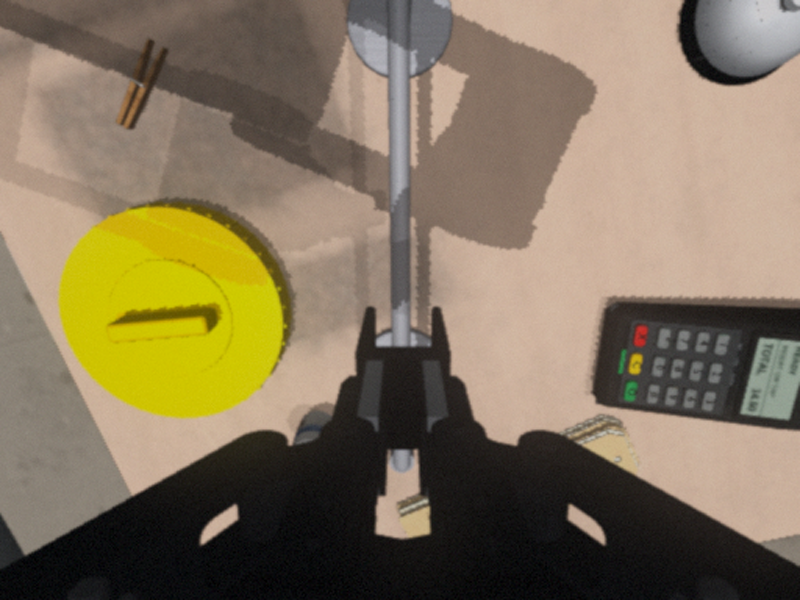

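This is the last picture I can view. The bar runs from (399,40) to (401,330), straight between the legs of the held marker. I'll work out the exact offset.

```bash
python3 - <<'E'
from h import *
s=1.5625
a=pw('w6',399.5/s,60/s,.13);b=pw('w6',401/s,320/s,.13);d=(a-b)/np.linalg.norm(a-b)
print(a,b,np.degrees(np.arctan2(d[1],d[0])))
f=pw('w6',399/s,27/s,.01);print('foot',f)
m=np.array([.585,-.2455,.13]); m=b+d*np.dot(m-b,d);print('mid',m)
im=cv2.cvtColor(cv2.imread('pics/w6.png'),cv2.COLOR_BGR2GRAY);print([im[v,240:275].tolist() for v in(100,170)])
for t in(-.03,.03): print(t,m+d*t); goto((m+d*t)*[1,1,0]+[0,0,.161],np.arctan2(d[1],d[0])-np.pi/2)
E
```

```text
[ 0.6062213  -0.16532707  0.13      ] [ 0.57507248 -0.28374846  0.13      ] 75.26308711355088
foot [ 0.61530253 -0.12789971  0.01      ]
mid [ 0.5851245  -0.24553275  0.13      ]
[[116, 115, 118, 118, 121, 126, 130, 130, 118, 114, 123, 141, 148, 155, 169, 175, 168, 165, 156, 144, 126, 120, 130, 172, 180, 176, 160, 131, 116, 120, 119, 117, 115, 118, 119], [139, 142, 147, 146, 144, 146, 144, 149, 143, 128, 90, 82, 88, 81, 89, 90, 91, 91, 88, 86, 85, 88, 103, 138, 141, 135, 117, 106, 96, 93, 92, 95, 98, 96, 112]]
-0.03 [ 0.57749307 -0.27454587  0.13      ]
t 17.55 pos [ 0.5797 -0.2724  0.2509] yawY -15.1 q6 -0.36 open 0.101
shift [-0.26 -0.16  8.99] turns [(0, array([ 0.  ,  0.  , -0.06])), (180, array([ 0.  , -0.  , 29.94])), (-180, array([ 0.  , -0.  , 29.94]))]
0.03 [ 0.59275593 -0.21651963  0.13      ]
t 17.55 pos [ 0.5797 -0.2724  0.2509] yawY -15.1 q6 -0.36 open 0.101
shift [ 5.74 -0.2   8.99] turns [(0, array([ 0.  ,  0.  , -0.06])), (180, array([ 0.  , -0.  , 29.94])), (-180, array([ 0.  , -0.  , 29.94]))]
```

send_rows(dr=[[0,0,0],[0,0,0],[0,0,0],[0,0,0],[0,0,0],[0,0,0],[0,0,0],[0,0,0]], xyz=[[-0.3,-0.2,2],[-0.3,-0.2,4],[-0.3,-0.2,6],[-0.3,-0.2,7.5],[-0.3,-0.2,8.5],[-0.3,-0.2,8.9],[-0.3,-0.2,8.9],[-0.3,-0.2,8.9]], jaw=[0,0,0,0,0,0,0,0])

```text
time_s: 18.55
eef_pos: [0.5774, -0.2754, 0.1626]
eef_rot: [0.001, 0.794, 0.608, 0.0]
wrist_force: [0.2, -0.7, -1.6]
opening: 0.1
grasp_force: 60.5
```

send_rows(dr=[[0,0,0],[0,0,0],[0,0,0],[0,0,0],[0,0,0],[0,0,0],[0,0,0],[0,0,0]], xyz=[[0,0,0],[0,0,0],[0,0,0],[0,0,0],[0,0,-2],[0,0,-6],[0,0,-10],[0,0,-11]], jaw=[20,28,28,28,28,28,28,28])

```text
time_s: 19.55
eef_pos: [0.5785, -0.2762, 0.2772]
eef_rot: [0.004, 0.794, 0.608, 0.001]
wrist_force: [0.1, -0.6, -0.7]
opening: 0.281
grasp_force: 0.0
```

```bash
python3 - <<'E'
from h import *
goto([.5042,.0456,.165],np.radians(-47.5)); print(ctrl.get_obs()['wrist_force'])
snap('wrist','w7');snap('scene','s2')
w=cv2.cvtColor(cv2.imread('pics/w7.png'),cv2.COLOR_BGR2GRAY)
for f in('w7',):
  c=np.array([.5775,-.2745]);print([px(f,[*c,z]).round(0).tolist() for z in(.093,.139,.158)])
print(w[200:300:10,210:300:6])
E
```

```text
t 19.55 pos [ 0.5785 -0.2762  0.2772] yawY -15.1 q6 -0.37 open 0.281
shift [ 29.16 -15.63  11.03] turns [(-32, array([0.07, 0.01, 5.4 ])), (148, array([-1.00e-02,  1.00e-01, -2.46e+01])), (-212, array([-1.00e-02,  1.00e-01, -2.46e+01]))]
[ 0.09927261 -0.60288121 -0.72797854]
[[256.0, 170.0], [256.0, 182.0], [256.0, 189.0]]
[[146 143 153 155 142 166  86  43  71  89 112 166 168 167 168]
 [166 166 166 163 112 169 169 131 147 120 110 117 171 174 172]
 [174 174 173 168 144 143 142 131 148 102 152 162 150 172 175]
 [175 176 143 135 164 161 165 132 146 159 158 162 155 139 138]
 [132  74  68  43 159 156 158 127 148 160 155 167 108  51  70]
 [ 43  65  66  43 160 174 173 127 150 169 173 175  94  44  67]
 [ 60  64  52  39 160 175 174 120 148 166 171 173  90  43  59]
 [ 39  76  38  33 160 169 175 121 146 162 173 172  98  37  60]
 [ 33  34  38  37 171 169 172 161 145 173 173 174 156  42  37]
 [ 27  28  35  31 174 166 169 171 173 175 173 170 170  36  31]]
```

```bash
python3 - <<'E'
from fit import *
fit('w7',(215,140,300,205),.5775,-.2745,np.radians(-15),.093,55)
E
```

```text
w7 xy [ 0.576  -0.2748] yaw x deg -22.6 err 0.234
```

Marker A is hanging on the bar. Now marker B.

send_rows(dr=[[0,0,0.7],[0,0,1.4],[0,0,2.1],[0,0,2.8],[0,0,3.5],[0,0,4.2],[0,0,5.4],[0,0,5.4]], xyz=[[5,-2.7,0],[10,-5.4,0],[15,-8,2],[20,-10.7,6],[25,-13.4,9],[29.2,-15.6,11],[29.2,-15.6,11],[29.2,-15.6,11]], jaw=[30,30,30,30,30,30,30,30])

```text
time_s: 20.65
eef_pos: [0.5011, 0.0482, 0.1603]
eef_rot: [-0.001, 0.932, 0.364, -0.001]
wrist_force: [0.7, -0.2, 0.4]
opening: 0.304
grasp_force: 0.0
```

```bash
python3 - <<'E'
from h import *
goto([.5042,.0456,.0735],np.radians(-47.5))
E
```

```text
t 20.65 pos [0.5011 0.0482 0.1603] yawY -47.4 q6 0.69 open 0.304
shift [0.07 0.41 8.68] turns [(0, array([-0.02,  0.02,  0.02])), (180, array([ -0.03,  -0.03, -29.98])), (-180, array([ -0.03,  -0.03, -29.98]))]
```

Stopping 2 cm above first, I'll check alignment numerically.

send_rows(dr=[[0,0,0],[0,0,0],[0,0,0],[0,0,0],[0,0,0],[0,0,0],[0,0,0],[0,0,0]], xyz=[[0.1,0.4,2],[0.1,0.4,4],[0.1,0.4,6],[0.1,0.4,6.6],[0.1,0.4,6.6],[0.1,0.4,6.6],[0.1,0.4,6.6],[0.1,0.4,6.6]], jaw=[30,30,30,30,30,30,30,30])

```text
time_s: 21.65
eef_pos: [0.5061, 0.0451, 0.0963]
eef_rot: [0.0, 0.932, 0.363, 0.0]
wrist_force: [-0.0, 0.9, 0.5]
opening: 0.298
grasp_force: 0.0
```

```bash
python3 - <<'E'
from h import *
goto([.5042,.0456,.0735],np.radians(-47.5))
snap('wrist','w8')
for f in('w5','w8'):
    g=cv2.imread('pics/'+f+'.png').max(axis=2)
    for v in range(190,270,8): print(f,v,''.join('#' if x<60 else '.' for x in g[v,190:330]))
E
```

```text
t 21.65 pos [0.5061 0.0451 0.0963] yawY -47.5 q6 0.68 open 0.298
shift [-0.11 -0.17  2.28] turns [(0, array([ 0.01, -0.01,  0.  ])), (180, array([ 1.e-02,  1.e-02, -3.e+01])), (-180, array([ 1.e-02,  1.e-02, -3.e+01]))]
w5 190 ................................................###...................................####..................................................
w5 198 ..............................................######..................................#######...............................................
w5 206 ............................................########..................................#########.............................................
w5 214 ...........................................#####################################################............................................
w5 222 ............................................####################################################............................................
w5 230 ............................................####################################################.....................................
[... 1379 characters left out ...]
........###################################################.................................................
w8 238 ...................................#########################################################..#######.......................................
w8 246 .........#############...........###########################################################..#########...........#############.............
w8 254 ......#############............###########..............###################...................###########...........##############..........
w8 262 ...##############.............############................###############.....................############.............##############.......
```

send_rows(dr=[[0,0,0],[0,0,0],[0,0,0],[0,0,0],[0,0,0],[0,0,0],[0,0,0],[0,0,0]], xyz=[[-0.1,-0.2,1],[-0.1,-0.2,2.3],[-0.1,-0.2,2.3],[-0.1,-0.2,2.3],[-0.1,-0.2,2.3],[-0.1,-0.2,2.3],[-0.1,-0.2,2.3],[-0.1,-0.2,-1]], jaw=[30,30,30,0,0,0,0,0])

```text
time_s: 22.7
eef_pos: [0.5014, 0.0462, 0.1039]
eef_rot: [-0.001, 0.932, 0.362, -0.003]
wrist_force: [0.0, -0.4, -0.1]
opening: 0.1
grasp_force: 62.7
```

```bash
python3 - <<'E'
from h import *
goto([.5928,-.2165,.25],np.radians(-14.7));print(ctrl.get_obs()['grasp_force'])
E
```

```text
t 22.7 pos [0.5014 0.0462 0.1039] yawY -47.5 q6 0.68 open 0.1
shift [-11.07  25.47 -14.69] turns [(33, array([-0.05,  0.02, -5.47])), (213, array([ 0.03,  0.07, 24.53])), (-147, array([ 0.03,  0.07, 24.53]))]
62.74710774421692
```

send_rows(dr=[[0,0,0],[0,0,0],[0,0,0],[0,0,-1],[0,0,-2],[0,0,-3.5],[0,0,-5],[0,0,-5.5]], xyz=[[0,0,-5],[0,0,-10],[0,0,-14.7],[-2,5,-14.7],[-4.5,10,-14.7],[-7,15,-14.7],[-9,20,-14.7],[-11,25.4,-14.7]], jaw=[0,0,0,0,0,0,0,0])

```text
time_s: 23.7
eef_pos: [0.5946, -0.2173, 0.2529]
eef_rot: [0.0, 0.79, 0.613, 0.0]
wrist_force: [1.6, -0.3, 0.1]
opening: 0.1
grasp_force: 62.9
```

```bash
python3 - <<'E'
from h import *
goto([.5928,-.2165,.161],np.radians(-14.7));print(ctrl.get_obs()['grasp_force'])
snap('wrist','w9')
g=cv2.imread('pics/w9.png').max(axis=2)
for v in range(150,290,7): print(v,''.join('#' if x<60 else '.' for x in g[v,200:310]))
E
```

```text
t 23.7 pos [ 0.5946 -0.2173  0.2529] yawY -14.3 q6 -0.29 open 0.1
shift [ 0.03 -0.19  9.19] turns [(0, array([ 0.  , -0.  ,  0.06])), (180, array([  0.  ,   0.  , -29.94])), (-180, array([  0.  ,   0.  , -29.94]))]
62.90100932121277
150 ..............................................................................................................
157 ..............................................................................................................
164 ..............................................................................................................
171 ..............................................................................................................
178 ..............................................................................................................
185 ..............................................................................................................
192 ..............................................................................................................
199 ..................................#####...................
[... 732 characters left out ...]
..........
248 ...................##############..........##############################..........##############.............
255 .................###############.........##################################.........###############...........
262 ...............################...#....#.##################################..#.......################.........
269 .............########################.....################################.....########################.......
276 ......########################################################################################################
283 ##############################################################################################################
```

send_rows(dr=[[0,0,0],[0,0,0],[0,0,0],[0,0,0],[0,0,0],[0,0,0],[0,0,0],[0,0,0]], xyz=[[0,-0.2,2],[0,-0.2,4],[0,-0.2,6],[0,-0.2,7.5],[0,-0.2,8.5],[0,-0.2,9.1],[0,-0.2,9.1],[0,-0.2,9.1]], jaw=[0,0,0,0,0,0,0,0])

```text
time_s: 24.75
eef_pos: [0.5927, -0.2154, 0.1625]
eef_rot: [0.001, 0.791, 0.612, 0.0]
wrist_force: [0.7, -0.9, 0.1]
opening: 0.099
grasp_force: 62.9
```

send_rows(dr=[[0,0,0],[0,0,0],[0,0,0],[0,0,0],[0,0,0],[0,0,0],[0,0,0],[0,0,0]], xyz=[[0,0,0],[0,0,0],[0,0,0],[0,0,0],[0,0,-2],[0,0,-6],[0,0,-10],[0,0,-11]], jaw=[20,28,28,28,28,28,28,28])

```text
time_s: 25.75
eef_pos: [0.5939, -0.216, 0.2771]
eef_rot: [0.004, 0.791, 0.612, 0.001]
wrist_force: [0.3, 0.4, -0.7]
opening: 0.281
grasp_force: 0.0
```

```bash
python3 - <<'E'
from fit import *
goto([.40,-.15,.25],np.radians(-15)); snap('wrist','w10')
print(px('w10',[.5928,-.2165,.14]),px('w10',[.5775,-.2745,.14]))
fit('w10',(215,135,300,205),.5928,-.2165,np.radians(-15),.093,55)
E
```

```text
t 25.75 pos [ 0.5939 -0.216   0.2771] yawY -14.5 q6 -0.28 open 0.281
shift [  1.54 -20.45   2.56] turns [(-1, array([0.07, 0.02, 0.09])), (179, array([ -0.03,   0.11, -29.91])), (-181, array([ -0.03,   0.11, -29.91]))]
[256.23311758 185.2320572 ] [255.91144375 249.75565731]
w10 xy [ 0.5918 -0.2142] yaw x deg -25.2 err 0.268
```

Both markers are hung. Next is peg C; I'll move to look at it.

```bash
python3 - <<'E'
from h import *
goto([.394,-.159,.22],np.radians(-46))
snap('top','t2')
for f in('t0','t2'):
    h=cv2.cvtColor(cv2.imread('pics/'+f+'.png'),cv2.COLOR_BGR2HSV)
    m=((h[:,:,0]>5)&(h[:,:,0]<22)&(h[:,:,1]>95)).astype(np.uint8)
    m=cv2.morphologyEx(m,cv2.MORPH_CLOSE,np.ones((5,5)))
    n,l,st,c=cv2.connectedComponentsWithStats(m)
    for i in range(1,n):
        if 12<st[i,4]<400: 
            p=pw(f,*c[i],.009); r=cv2.minAreaRect(np.argwhere(l==i)[:,::-1].astype(np.float32))
            print(f,c[i].round(1),st[i,4],p[:2].round(3),np.round(r[1],1),round(r[2]))
E
```

```text
t 25.8 pos [ 0.5937 -0.2159  0.2765] yawY -14.5 q6 -0.28 open 0.282
shift [  0.52 -20.79   5.52] turns [(-32, array([0.06, 0.  , 5.25])), (148, array([ -0.  ,   0.09, -24.75])), (-212, array([ -0.  ,   0.09, -24.75]))]
t0 [195.4 119.1] 15 [0.827 0.136] [ 2. 11.] 90
t0 [113.7 141.2] 111 [0.75 0.41] [19.4  8.6] 9
t0 [207.3 163.5] 23 [0.673 0.093] [11.  2.] 90
t0 [ 87.5 264.3] 250 [0.341 0.472] [18. 16.] 0
t2 [113.7 141.2] 109 [0.75  0.411] [19.4  8.6] 9
t2 [200.1 151. ] 24 [0.716 0.118] [10.  2.] 90
t2 [ 87.5 264.3] 252 [0.341 0.472] [18. 16.] 0
```

send_rows(dr=[[0,0,0.8],[0,0,1.6],[0,0,2.4],[0,0,3.2],[0,0,4],[0,0,5.2],[0,0,5.2],[0,0,5.2]], xyz=[[0,-4.5,0],[0,-9,0],[0.2,-14,0],[0.5,-19,2],[0.5,-20.8,4],[0.5,-20.8,5.5],[0.5,-20.8,5.5],[0.5,-20.8,5.5]], jaw=[45,45,45,45,45,45,45,45])

```text
time_s: 26.85
eef_pos: [0.3922, -0.1582, 0.2167]
eef_rot: [-0.0, 0.926, 0.378, -0.0]
wrist_force: [0.6, 0.5, -0.2]
opening: 0.45
grasp_force: 0.0
```

```bash
cat > peg.py <<'E'
from h import *
def find(f,near,rad=.06):
    im=cv2.imread('pics/'+f+'.png'); h=cv2.cvtColor(im,cv2.COLOR_BGR2HSV); u,v=px(f,[*near,.005])
    m=((h[:,:,0]>4)&(h[:,:,0]<20)&(h[:,:,1]>115)).astype(np.uint8)
    R_=np.linalg.norm(px(f,[near[0]+rad,near[1],.005])-[u,v]); k=np.zeros_like(m);cv2.circle(k,(int(u),int(v)),int(R_),1,-1); m*=k
    m=cv2.morphologyEx(m,cv2.MORPH_CLOSE,np.ones((9,9)))
    n,l,st,c=cv2.connectedComponentsWithStats(m)
    print('pred',(u,v),[(st[i,4],c[i].round(0).tolist()) for i in range(1,n) if st[i,4]>15])
    i=1+np.argmax(st[1:,4]); r=cv2.minAreaRect(np.argwhere(l==i)[:,::-1].astype(np.float32)); b=cv2.boxPoints(r)
    w=np.array([pw(f,*q,.006)[:2] for q in b]); e=[w[1]-w[0],w[2]-w[1]]; e.sort(key=np.linalg.norm)
    c=w.mean(0); yaw=np.arctan2(e[1][1],e[1][0])-np.pi/2
    print('peg',c.round(4),'len',np.linalg.norm(e[1]).round(4),'wid',np.linalg.norm(e[0]).round(4),'grip yaw',np.degrees(yaw).round(1)); return c,yaw
E
python3 - <<'E'
from peg import *
goto([.394,-.159,.22]); snap('wrist','p1'); c,y=find('p1',[.4375,-.117]); goto([*c,.03],y)
E
```

```text
t 26.85 pos [ 0.3922 -0.1582  0.2167] yawY -45.6 q6 0.13 open 0.45
shift [ 0.07  0.18 -0.33] turns [(0, array([-0.01,  0.  ,  0.  ])), (180, array([-0.e+00, -1.e-02, -3.e+01])), (-180, array([-0.e+00, -1.e-02, -3.e+01]))]
pred (np.float64(260.90745084743105), np.float64(105.97281156786502)) [(np.int32(512), [258.0, 109.0])]
peg [ 0.4332 -0.1171] len 0.0539 wid 0.0099 grip yaw -225.2
t 26.9 pos [ 0.3925 -0.1584  0.2171] yawY -45.6 q6 0.13 open 0.447
shift [ 5.81 -0.1  18.71] turns [(-180, array([-0.  , -0.  , 29.94])), (0, array([ 0.  , -0.  , -0.06])), (-360, array([ 0.  , -0.  , -0.06]))]
```

send_rows(dr=[[0,0,0],[0,0,0],[0,0,0],[0,0,0],[0,0,0],[0,0,0],[0,0,0],[0,0,0]], xyz=[[3,-0.1,5],[5.9,-0.1,10],[5.9,-0.1,15],[5.9,-0.1,18],[5.9,-0.1,19.3],[5.9,-0.1,19.3],[5.9,-0.1,19.3],[5.9,-0.1,19.3]], jaw=[35,35,35,35,35,35,0,0])

```text
time_s: 27.9
eef_pos: [0.4349, -0.1171, 0.0254]
eef_rot: [0.001, 0.926, 0.377, 0.001]
wrist_force: [-0.7, 1.1, 5.2]
opening: 0.095
grasp_force: 58.8
```

send_rows(dr=[[0,0,0],[0,0,0],[0,0,0],[0,0,0],[0,0,0],[0,0,0],[0,0,0],[0,0,0]], xyz=[[0,0,0],[0,0,0],[0,0,0],[0,0,-5],[0,0,-10],[0,0,-13],[0,0,-13],[0,0,-13]], jaw=[0,0,0,0,0,0,0,0])

```text
time_s: 28.9
eef_pos: [0.4333, -0.1161, 0.1534]
eef_rot: [-0.0, 0.926, 0.377, -0.0]
wrist_force: [-1.0, -0.4, 0.2]
opening: 0.096
grasp_force: 58.6
```

```bash
python3 - <<'E'
from h import *
o=ctrl.get_obs();print(o['opening'],o['grasp_force'])
goto([.5146,.0785,.10],np.radians(-30))
goto([.5146,.0785,.10])
E
```

```text
0.09632480698437075 58.63893449306488
t 28.9 pos [ 0.4333 -0.1161  0.1534] yawY -45.7 q6 0.27 open 0.096
shift [19.41 -8.25  5.34] turns [(16, array([-0.  ,  0.  , -2.62])), (196, array([ 0.  ,  0.  , 27.38])), (-164, array([ 0.  ,  0.  , 27.38]))]
t 28.9 pos [ 0.4333 -0.1161  0.1534] yawY -45.7 q6 0.27 open 0.096
shift [19.41 -8.25  5.34] turns [(0, array([-0.,  0.,  0.])), (180, array([ -0.,  -0., -30.])), (-180, array([ -0.,  -0., -30.]))]
```

send_rows(dr=[[0,0,0],[0,0,0],[0,0,0],[0,0,0],[0,0,0],[0,0,0],[0,0,0],[0,0,0]], xyz=[[5,-2,0],[10,-4.2,0],[15,-6.4,0],[19.4,-8.2,0],[19.4,-8.2,3],[19.4,-8.2,7],[19.4,-8.2,9.5],[19.4,-8.2,9.5]], jaw=[0,0,0,0,0,0,0,0])

```text
time_s: 29.9
eef_pos: [0.512, 0.0781, 0.0553]
eef_rot: [-0.002, 0.926, 0.377, -0.004]
wrist_force: [-0.6, 0.2, 0.3]
opening: 0.098
grasp_force: 58.7
```

send_rows(dr=[[0,0,0],[0,0,0],[0,0,0],[0,0,0],[0,0,0],[0,0,0],[0,0,0],[0,0,0]], xyz=[[0,0,0],[0,0,0],[0,0,0],[0,0,-5],[0,0,-10],[0,0,-14],[0,0,-16],[0,0,-16]], jaw=[20,35,35,35,35,35,35,35])

```text
time_s: 30.9
eef_pos: [0.5166, 0.0778, 0.2212]
eef_rot: [0.001, 0.926, 0.377, 0.002]
wrist_force: [-0.6, -0.3, 0.5]
opening: 0.35
grasp_force: 0.0
```

```bash
python3 - <<'E'
from peg import *
d=np.array([.9,.43])
goto([.64,.15,.24],np.radians(-25))
snap('wrist','p2');find('p2',[.512,.0785],.05)
snap('top','t3')
for b in ('t0','t2'):
    a=cv2.absdiff(cv2.imread('pics/t3.png'),cv2.imread('pics/t0.png')).max(axis=2)[125:195,140:260]
n,l,st,c=cv2.connectedComponentsWithStats((a>40).astype(np.uint8))
for i in range(1,n):
    if st[i,4]>8: q=c[i]+[140,125];print(q.round(1),st[i,4],pw('t3',*q,.009)[:2].round(3))
E
```

```text
t 30.9 pos [0.5166 0.0778 0.2212] yawY -45.7 q6 0.72 open 0.35
shift [13.88  3.46 -1.82] turns [(21, array([ 0.04, -0.03, -3.45])), (201, array([-0.04, -0.06, 26.55])), (-159, array([-0.04, -0.06, 26.55]))]
pred (np.float64(254.22999010377845), np.float64(167.69224098980317)) [(np.int32(40), [256.0, 184.0])]
peg [0.5008 0.0649] len 0.0125 wid 0.0065 grip yaw -225.6
[177.2 178.1] 2233 [0.624 0.192]
[218.8 193.3] 12 [0.573 0.053]
```

send_rows(dr=[[0,0,0],[0,0,0],[0,0,0],[0,0,0],[0,0,0],[0,0,0],[0,0,0],[0,0,0]], xyz=[[4,3,-1],[8.3,6.4,-2],[8.3,6.4,-2],[8.3,6.4,-2],[8.3,6.4,-2],[8.3,6.4,-2],[8.3,6.4,-2],[8.3,6.4,-2]], jaw=[35,35,35,35,35,35,35,35])

```text
time_s: 32.0
eef_pos: [0.6192, 0.09, 0.2391]
eef_rot: [0.0, 0.926, 0.377, 0.0]
wrist_force: [-0.1, -0.4, -0.2]
opening: 0.349
grasp_force: 0.0
```

```bash
python3 - <<'E'
from peg import *
snap('wrist','p3')
c,y=find('p3',[.7,.11],.07); goto([*c,.022],y); c,y=find('p3',[.6415,.217],.055); goto([*c,.022],y)
E
```

```text
pred (np.float64(297.8294133447437), np.float64(95.22621586585427)) [(np.int32(571), [310.0, 70.0])]
peg [0.7245 0.1196] len 0.0587 wid 0.0114 grip yaw -87.9
t 32.05 pos [0.6193 0.09   0.239 ] yawY -45.7 q6 0.75 open 0.349
shift [ 9.59  5.23 21.71] turns [(-42, array([ 0.  , -0.  ,  7.03])), (138, array([  0.  ,   0.  , -22.97])), (-222, array([  0.  ,   0.  , -22.97]))]
pred (np.float64(186.00286593337594), np.float64(62.17768820467859)) [(np.int32(542), [181.0, 61.0])]
peg [0.639  0.2206] len 0.058 wid 0.0109 grip yaw -202.6
t 32.05 pos [0.6193 0.09   0.239 ] yawY -45.7 q6 0.75 open 0.349
shift [10.53 -7.97 21.7 ] turns [(-157, array([-0.  , -0.  , 26.15])), (23, array([ 0.  , -0.  , -3.85])), (-337, array([ 0.  , -0.  , -3.85]))]
```

send_rows(dr=[[0,0,-1.5],[0,0,-3],[0,0,-3.9],[0,0,-3.9],[0,0,-3.9],[0,0,-3.9],[0,0,-3.9],[0,0,-3.9]], xyz=[[4,-3,3],[8,-6,6],[10.5,-8,10],[10.5,-8,15],[10.5,-8,19],[10.5,-8,21.4],[10.5,-8,21.4],[10.5,-8,21.4]], jaw=[35,35,35,35,35,35,35,35])

```text
time_s: 33.05
eef_pos: [0.6402, 0.2207, 0.0268]
eef_rot: [0.001, 0.831, 0.557, 0.001]
wrist_force: [-0.0, 0.2, -0.5]
opening: 0.35
grasp_force: 0.0
```

send_rows(dr=[[0,0,0],[0,0,0],[0,0,0],[0,0,0],[0,0,0],[0,0,0],[0,0,0],[0,0,0]], xyz=[[0,0,0],[0,0,0],[0,0,0],[0,0,0],[0,0,-5],[0,0,-10],[0,0,-13],[0,0,-13]], jaw=[0,0,0,0,0,0,0,0])

```text
time_s: 34.05
eef_pos: [0.6409, 0.221, 0.1592]
eef_rot: [0.002, 0.83, 0.557, 0.003]
wrist_force: [0.4, 0.2, -0.0]
opening: 0.074
grasp_force: 58.7
```

```bash
python3 - <<'E'
from h import *
o=ctrl.get_obs();print(o['opening'],o['grasp_force'])
goto([.5146,.0985,.06])
E
```

```text
0.07367517957414292 58.709386736154556
t 34.05 pos [0.6409 0.221  0.1592] yawY -22.3 q6 0.55 open 0.074
shift [-16.17  -7.1    9.81] turns [(0, array([ 0.06, -0.04,  0.  ])), (180, array([  0.06,   0.1 , -30.  ])), (-180, array([  0.06,   0.1 , -30.  ]))]
```

send_rows(dr=[[0,0,0],[0,0,0],[0,0,0],[0,0,0],[0,0,0],[0,0,0],[0,0,0],[0,0,0]], xyz=[[-5,-2.2,0],[-10,-4.4,0],[-16.2,-7.1,0],[-16.2,-7.1,1],[-16.2,-7.1,4],[-16.2,-7.1,7],[-16.2,-7.1,9],[-16.2,-7.1,9]], jaw=[0,0,0,0,0,0,0,0])

```text
time_s: 35.05
eef_pos: [0.5098, 0.0981, 0.0623]
eef_rot: [-0.001, 0.83, 0.557, -0.002]
wrist_force: [-0.3, -0.5, 0.6]
opening: 0.076
grasp_force: 58.8
```

send_rows(dr=[[0,0,0],[0,0,0],[0,0,0],[0,0,0],[0,0,0],[0,0,0],[0,0,0],[0,0,0]], xyz=[[0,0,0],[0,0,0],[0,0,0],[0,0,-5],[0,0,-10],[0,0,-14],[0,0,-14],[0,0,-14]], jaw=[20,35,35,35,35,35,35,35])

```text
time_s: 36.05
eef_pos: [0.5111, 0.0977, 0.2045]
eef_rot: [-0.0, 0.83, 0.557, -0.0]
wrist_force: [-0.3, 0.7, -1.2]
opening: 0.352
grasp_force: 0.0
```

```bash
python3 - <<'E'
from peg import *
goto([.7245,.1196,.0245],np.radians(-87.9))
snap('wrist','p4'); find('p4',[.5146,.095],.05)
E
```

```text
t 36.05 pos [0.5111 0.0977 0.2045] yawY -22.3 q6 0.35 open 0.352
shift [10.12 18.92 17.99] turns [(-66, array([-0.  ,  0.  , 10.93])), (114, array([ -0.  ,  -0.  , -19.07])), (-246, array([ -0.  ,  -0.  , -19.07]))]
pred (np.float64(262.67247566206316), np.float64(169.44557888824855)) [(np.int32(310), [261.0, 195.0])]
peg [0.5018 0.0721] len 0.0291 wid 0.0178 grip yaw -48.1
```

send_rows(dr=[[0,0,1.6],[0,0,3.2],[0,0,4.8],[0,0,6.4],[0,0,8],[0,0,9.6],[0,0,10.9],[0,0,10.9]], xyz=[[2,4,0],[4,8,0],[6,12,0],[8,16,3],[10.1,18.9,7],[10.1,18.9,10],[10.1,18.9,12],[10.1,18.9,12]], jaw=[35,35,35,35,35,35,35,35])

```text
time_s: 37.1
eef_pos: [0.7217, 0.1194, 0.0797]
eef_rot: [-0.0, 1.0, 0.021, -0.004]
wrist_force: [-1.0, 0.5, -0.1]
opening: 0.353
grasp_force: 0.0
```

```bash
python3 - <<'E'
from peg import *
snap('wrist','p5'); 
try: find('p5',[.7245,.1196],.05)
except Exception as e: print(e)
goto([.7245,.1196,.0245],np.radians(-87.9))
E
```

```text
pred (np.float64(258.40461050247177), np.float64(203.18076822667416)) [(np.int32(1078), [259.0, 207.0])]
peg [0.7248 0.1196] len 0.0595 wid 0.0105 grip yaw -267.1
t 37.15 pos [0.7231 0.1194 0.0821] yawY -87.5 q6 1.53 open 0.35
shift [ 0.17 -0.02  5.76] turns [(0, array([-0.  ,  0.04,  0.06])), (180, array([ -0.07,  -0.  , -29.94])), (-180, array([ -0.07,  -0.  , -29.94]))]
```

send_rows(dr=[[0,0,0],[0,0,0],[0,0,0],[0,0,0],[0,0,0],[0,0,0],[0,0,0],[0,0,0]], xyz=[[0.2,0,2],[0.2,0,4],[0.2,0,5.8],[0.2,0,5.8],[0.2,0,5.8],[0.2,0,5.8],[0.2,0,5.8],[0.2,0,5.8]], jaw=[35,35,35,35,0,0,0,0])

```text
time_s: 38.15
eef_pos: [0.7269, 0.1195, 0.0273]
eef_rot: [-0.0, 1.0, 0.02, 0.0]
wrist_force: [-0.7, -0.3, -0.8]
opening: 0.079
grasp_force: 58.7
```

send_rows(dr=[[0,0,0],[0,0,0],[0,0,0],[0,0,0],[0,0,0],[0,0,0],[0,0,0],[0,0,0]], xyz=[[0,0,-5],[0,0,-10],[0,0,-14],[0,0,-14],[0,0,-14],[0,0,-14],[0,0,-14],[0,0,-14]], jaw=[0,0,0,0,0,0,0,0])

```text
time_s: 39.15
eef_pos: [0.7263, 0.1195, 0.1658]
eef_rot: [-0.0, 1.0, 0.02, -0.001]
wrist_force: [0.2, 0.1, 0.0]
opening: 0.083
grasp_force: 58.7
```

```bash
python3 - <<'E'
from h import *
o=ctrl.get_obs();print(o['opening'],o['grasp_force'])
goto([.5146,.06,.065])
E
```

```text
0.08300986231630304 58.74090453609824
t 39.15 pos [0.7263 0.1195 0.1658] yawY -87.7 q6 1.53 open 0.083
shift [-21.38   5.09  10.11] turns [(0, array([-0.  ,  0.01,  0.  ])), (180, array([-2.e-02, -0.e+00, -3.e+01])), (-180, array([-2.e-02, -0.e+00, -3.e+01]))]
```

send_rows(dr=[[0,0,0],[0,0,0],[0,0,0],[0,0,0],[0,0,0],[0,0,0],[0,0,0],[0,0,0]], xyz=[[-5,1.2,0],[-10,2.5,0],[-15,3.7,0],[-21.2,4.5,0],[-21.2,4.5,2],[-21.2,4.5,6],[-21.2,4.5,9],[-21.2,4.5,9.5]], jaw=[0,0,0,0,0,0,0,0])

```text
time_s: 40.15
eef_pos: [0.5149, 0.0661, 0.0699]
eef_rot: [-0.0, 1.0, 0.02, -0.002]
wrist_force: [0.5, 0.5, -0.2]
opening: 0.077
grasp_force: 58.7
```

send_rows(dr=[[0,0,0],[0,0,0],[0,0,0],[0,0,0],[0,0,0],[0,0,0],[0,0,0],[0,0,0]], xyz=[[0,0,0],[0,0,0],[0,0,0],[0,0,-5],[0,0,-10],[0,0,-15],[-7,0,-18],[-7,0,-18]], jaw=[20,35,35,35,35,35,35,35])

```text
time_s: 41.15
eef_pos: [0.4456, 0.0634, 0.2542]
eef_rot: [0.0, 1.0, 0.02, 0.002]
wrist_force: [0.3, -1.2, 1.0]
opening: 0.351
grasp_force: 0.0
```

```bash
python3 - <<'E'
from peg import *
o=ctrl.get_obs();print(o['eef_pos'].round(3) if hasattr(o['eef_pos'],'round') else o['eef_pos'],o['opening'])
snap('wrist','p6'); im=cv2.imread('pics/p6.png');h=cv2.cvtColor(im,cv2.COLOR_BGR2HSV)
m=((h[:,:,0]>4)&(h[:,:,0]<20)&(h[:,:,1]>115)).astype(np.uint8); m=cv2.morphologyEx(m,cv2.MORPH_CLOSE,np.ones((3,3)))
n,l,st,c=cv2.connectedComponentsWithStats(m)
for i in range(1,n):
    if st[i,4]>25: print(c[i].round(),st[i,:],pw('p6',*c[i],.01)[:2].round(3))
snap('top','t4')
# lid circle & markers/bottle check by change in the top picture
a=cv2.absdiff(cv2.imread('pics/t4.png'),cv2.imread('pics/t0.png')).max(axis=2); n,l,st,c=cv2.connectedComponentsWithStats((a>45).astype(np.uint8))
for i in range(1,n):
    if st[i,4]>15: print('chg',c[i].round(),st[i,4],pw('t4',*c[i],.05)[:2].round(3))
E
```

```text
[0.446 0.063 0.254] 0.3509195174131816
[276.  97.] [276  86   2  20  26] [0.516 0.046]
chg [207. 164.] 41 [0.663 0.086]
chg [170. 173.] 48 [0.631 0.207]
chg [303. 181.] 123 [ 0.607 -0.22 ]
chg [325. 186.] 106 [ 0.592 -0.289]
chg [221. 199.] 447 [0.548 0.04 ]
chg [168. 289.] 11183 [0.269 0.2  ]
chg [211. 192.] 33 [0.571 0.073]
chg [293. 268.] 3192 [ 0.336 -0.183]
chg [410. 279.] 27 [ 0.303 -0.539]
chg [425. 355.] 8720 [ 0.082 -0.571]
chg [217. 344.] 21 [0.108 0.046]
chg [230. 369.] 1527 [0.039 0.006]
chg [256. 354.] 20 [ 0.081 -0.07 ]
chg [189. 379.] 123 [0.008 0.127]
```

```bash
python3 - <<'E'
from peg import *
im=cv2.imread('pics/p6.png');h=cv2.cvtColor(im,cv2.COLOR_BGR2HSV)
u,v=px('p6',[.5146,.0785,.01]);r=np.linalg.norm(px('p6',[.5146,.1455,.01])-[u,v]);print(u,v,r)
k=np.zeros(im.shape[:2],np.uint8);cv2.circle(k,(int(u),int(v)),int(r),1,-1)
m=(k>0)&(h[:,:,1]>70)
for y in range(int(v-r),int(v+r),3): print(''.join('#' if x else '.' for x in m[y,int(u-r):int(u+r):2]))
im=snap('scene','s3')
a=cv2.absdiff(im,cv2.imread('pics/s0.png')).max(axis=2)
q=px('s3',[.44,.285,.028]);print('lid top px',q, im[int(q[1]),int(q[0])], px('s3',[.44+.07,.285,.028]),[im[int(b),int(a)].tolist() for a,b in (px('s3',[.44+.07*np.cos(t),.285+.07*np.sin(t),.028]) for t in np.arange(0,6.2,.8))])
print([im[int(b),int(a)].tolist() for a,b in (px('s3',[.44+.095*np.cos(t),.285+.095*np.sin(t),.028]) for t in np.arange(0,6.2,.8))])
E
```

```text
246.69068497553798 97.34337505762431 61.01524274414756
.............................................................
.............................................................
.............................................................
.............................................................
.............................................................
.............................................................
.............................................................
.............................................................
.............................................................
.............................................................
.............................................................
.............................................................
.........................................#...................
.........................................#...................
.........................#...............#...................
.....................#.....#.................................
..........##..........#.....#.............#..##......
[... 1142 characters left out ...]
............................................
.............................................................
.............................................................
.............................................................
.............................................................
.............................................................
lid top px [156.91389787 288.04150133] [96 91 86] [143.41110307 273.25697389] [[150, 141, 133], [151, 142, 134], [150, 140, 131], [148, 139, 130], [151, 141, 133], [151, 141, 132], [151, 142, 133], [150, 140, 133]]
[[172, 187, 200], [182, 200, 211], [203, 221, 232], [95, 88, 84], [87, 81, 75], [116, 127, 134], [108, 119, 126], [188, 205, 220]]
```

Three pegs show in the tub, the lid sits flat at its spot, and both markers are hung with the bottle unchanged. I'm handing the job in.

```bash
python3 -c "
from bench import ctrl
print(ctrl.hand_in())"
```

```text
the job is handed in; nothing more can be done
None
```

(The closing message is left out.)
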